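# Load a circuit board into the drop-front curing box

### The arm

A 6-joint arm with a two-finger parallel gripper is mounted at the origin on the work surface. World frame = base frame: x ahead of the robot, y to its left, z up, the work surface at z = 0. Lengths are in m, angles in degrees, forces in N, time in s.
With the tool pointing down it reaches from about 0.3 to 0.75 m from the base axis. Payload 8.5 kg.
Tool frame: the origin (TCP) lies at the very end of the fingers, on their centre line; the grasp point (between the pads) lies 19 mm behind it; z points along the fingers, y is the direction in which the jaws open and shut (so a half turn about z gives the same grasp; the last joint's range is limited). The gripper opens to 85 mm and grips with 20 to 120 N. Pads are 22 mm wide; open, the fingers measure 114 mm over their backs; the gripper's body (76 mm by 85 mm) begins 54 mm behind the grasp point. The pads swing forward as they close: fully open they stand 13 mm farther back than shut.
Start: joints at [-77.71, 21.807, 74.336, -0, 83.858, -12.336], TCP at [0.229, -0.5, 0.231] pointing down, gripper open.
Joint ranges: [-178.18, 178.18], [-50.72, 133.34], [12.68, 142.11], [-81.47, 261.47], [9.98, 163.14], [-165.26, 165.26]. Speed limits (degrees/s): [136.94, 136.94, 180, 180, 180, 180].

### API

Orientations are given as a 3x3 rotation matrix whose columns are the frame's x, y, z axes.
In Python, from rig import env, vision, close_job, spotter gives the robot as it stands. The module is installed in compiled form; this text tells all that it offers.
- The arm moves only by the tool jog_arm, never from a script. Its argument "plan" is a list that holds one entry, the list of rows, each a list of 6 numbers: the shift along the tool's x, y, z in units of 40 mm (1.0 is 40 mm), then the turn, a rotation vector about the tool's x, y, z in units of 0.15 rad (1.0 is 0.15 rad). A call has 1 to 10 rows; each row shifts and turns the commanded pose from where the row before left it, along the tool's axes as they then stand; what a row does not reach is not made up. A row lasts 1/10 s, in which the tool goes at most 50 mm and 8.59 degrees, less where a joint would pass 70% of its speed; a pose out of reach is approached as far as the arm can. A call with a number of a shift or a turn outside -1 to 1 is refused whole. A call with a gripper value outside its range is refused whole. "grip" is the opening, from -1 (shut) to 1 (fully open), set as the call begins (left out, the last holds). The fingers move at their own pace and stop on an object; "squeeze" is the grip in N (left out, the last holds). Time passes only in rows, so rows that do not move let the fingers close. It gives the time, the measured TCP pose, the force and the opening at its end, in the units of the state.
- env.observe(): the state, without advancing time (a new reading comes with each control period).
- vision.get_image(name): name is "scene" or "top" or "wrist"; returns (picture, depth): 384x512x3 uint8, red, green, blue; 384x512 float32, m along the optical axis (not along the pixel's ray), 0 where there is no reading.
- vision.camera_info(name): a dict with "fx", "fy", "cx", "cy" (pixels), "rvec" (rotation vector, rad) and "tvec" (3), from world to camera coordinates, as OpenCV has them. Camera axes: x right, y down, z forward; pixel columns grow to the right and rows downward; lengths in m; the calibration is good to about 2 mm. The wrist camera is an equidistant fisheye: a pixel r from the principal point sees the ray r / f radians off the axis. A picture is of the moment at which its call begins: read the wrist's pose just before it. camera_info takes no time and is no camera call; for the wrist camera it gives the pose at the moment of the call.
- close_job(): hands the job in, once; it reports no verdict.
Trained networks look in the newest picture that a camera, given by its name, has taken for a name from the list of things; names that differ only in an ending like _2 or _b are one class to them, and where a whole thing is asked for, a point or a joint stands for the part that bears it (a point fixed in the world has none). Each returns a list of dicts, best first, with "score" (0 to 1); they miss things now and then, are a little off and sometimes report something else, mostly with a low value. They report only what shows in the picture. A call takes as long as a camera call. They do not tell look-alikes from the thing itself.
- spotter.trace(camera, query): "pixels" (384x512 bool, what is visible of it) and "rect" ([left, top, right, bottom] in pixels, round what is visible of it).
The state is a dict: "time_s": time; "q": joint angles; "qvel": joint speeds; "joint_efforts": joint torques, N m; "position": TCP position; "tool_rot": TCP orientation; "ft_force": force on the tool from outside, world axes, zero at the start; "wrist_torque": the same for the moment, N m; "grip_width": finger opening in m.
Only numpy, scipy, OpenCV 4.12 (cv2) and the standard library are available. Lean on these libraries where they do the work, as an engineer would, in place of code of your own. Each camera call takes 0.05 s, during which the arm holds its last target.

### The job

Pull the blue-framed amber flap of the curing box all the way down, set the pallet with the circuit board gently on the white plate inside, centred and square with the long sides of pallet and plate parallel, let go of it, and then push the flap back up until it is fully shut. Keep the pallet upright and leave the two solder spools and the pliers where they are.

Things in the scene. Friction and masses are not known exactly. Their poses are not given: they have to be found in the camera images.
- curebox: Fixed pale grey curing box on a dark base, 165 deep (x) x 210 wide (y) x 136 high, sloping front. Origin on the table under the middle of the hinge line (lower front edge); x points into the box, y along its width. Inner width 192, floor at z 40, back wall inside at x 157. The roof (top z 136) covers only x 132 to 165; before it the chamber is open above when the flap is down.
- plate (a point): Centre of the top face of the white curing plate on the chamber floor: 70 (x) x 90 (y), 3 thick; at curebox (78, 0, 43). Axes as curebox.
- flap (a joint): Angle (rad) of the blue-framed amber flap, the box's bottom-hinged door: 0 = fully shut, leaning back 47 degrees from upright; grows as it is pulled down to the front; 2.13 = fully down on its stop, outer end 15 degrees above level. Stays where left (0.3 N m); may start a little ajar. Panel 210 wide, 8 thick, 141 from hinge to free edge, where a 27 lip bends inward.
- flap_hinge (a point): Middle of the hinge line, at curebox (0, 0, 40); the hinge runs along curebox y.
- flap_handle (a point): Middle of the flap's steel grip rail: round bar, diameter 12, 120 long, parallel to the hinge, on two thin arms at its ends, in the flap's plane 48 beyond its free edge (clear gap 42). 189 from the hinge; when shut at (135, 0, 132) from the hinge in curebox axes, its centre 36 above the roof's top.
- pallet: Board pallet: black frame 60 (x) x 80 (y) x 8 with a green circuit board on it (parts up to 18 above the underside) and in the middle an upright square aluminium grip post 16 x 16, its top 45 above the underside. Origin at the centre of the underside; about 0.2 kg.
- spool_blue: Bystander: solder spool standing on its flange, blue flanges 60 in diameter, 45 high; origin at the centre of its underside.
- spool_black: Bystander: small wire spool, black flanges 54 in diameter, 26 high; origin at the centre of its underside.
- pliers: Bystander: pliers with blue grips lying flat, 137 long (x from -92 to 49, jaws at +x), 53 wide, 14 high; origin at the pivot, on the table.
There are look-alikes about, which are no part of the job. Leave any purple or yellow look-alike of the pallet alone.

How it is judged (in metres and radians):
On the way, in this order (a step that is already met when the one before it is completed fails the run):
1. the flap is pulled fully down (at least 2.0 rad) while the pallet is not yet in the box (value of joint flap above 2 rad and horizontal distance between pallet and plate above 0.15 m), for 0.2 s.
2. the pallet rests on the plate, centred within 12 mm, square within 0.17 rad, and let go, with the flap still down (value of joint flap above 1.7 rad and horizontal distance between pallet and plate below 0.012 m and z of pallet in the frame of plate below 0.004 m and angle between the y axis of pallet and the y axis of curebox, either way round below 0.17 rad and contact force between the fingers and pallet below 0.1 N and linear speed of pallet below 0.02 m/s), for 0.2 s.
At the end, for the whole second after the job is handed in: The flap is shut to within 0.05 rad and still, and inside the box the pallet rests upright on the white plate, its centre within 12 mm of the plate's centre and its long axis within 0.17 rad (either way round) of the box's width (value of joint flap below 0.05 rad and horizontal distance between pallet and plate below 0.012 m and z of pallet in the frame of plate between -0.004 and 0.004 m and angle between the y axis of pallet and the y axis of curebox, either way round below 0.17 rad and angle between pallet's own z axis and vertical below 0.08 rad and linear speed of pallet below 0.02 m/s and velocity of joint flap below 0.05 rad/s); the robot touches nothing.
It fails at once if a spool or the pliers is shifted more than 30 mm (distance of any of spool_blue, spool_black, pliers from where it was at the start of the episode above 0.03 m).
It fails at once if a spool is tipped over (angle between any of spool_blue, spool_black's own z axis and vertical above 0.7 rad).
It fails at once if the pallet is tipped more than 0.6 rad (angle between pallet's own z axis and vertical above 0.6 rad).
It fails at once if the pallet is slammed or jammed against the curing box or its flap with more than 70 N (contact force between pallet and curebox above 70 N).
It fails at once if the pallet is dropped: let go of over the box more than 10 mm above the plate (contact force between the fingers and pallet below 0.01 N and z of pallet in the frame of plate above 0.01 m and horizontal distance between pallet and plate below 0.12 m).
It also fails if it takes over 72 s, if anything falls off the work surface, if the arm or the gripper's body presses on something with over 40 N, if the wrist force passes 120 N, or if a joint passes its speed limit or range.

## Working session

There is one attempt and no reset: what is moved stays moved. The work goes in short steps, Python scripts to look and compute and a tool call to move; the robot and the scene stay as the last step left them, time stands still between calls to the robot, and variables do not carry over. Pictures are saved under pics/ and viewed, and the job is handed in when it is done.

Besides the shell and the picture viewer there is one more tool, called after "Request:" as a command line: name --argument value ..., lists and objects as JSON in quotes. jog_arm: Moves the arm, as the interface text tells. Its arguments: {"type":"object","properties":{"plan":{"type":"array"},"grip":{"type":"number"},"squeeze":{"type":"number"}},"required":["plan"]}

```bash
ls; mkdir -p pics
python3 - <<'E'
from rig import env, vision
import cv2,pickle
s=env.observe();print(s)
for n in ["scene","top","wrist"]:
    im,d=vision.get_image(n);ci=vision.camera_info(n);print(n,ci)
    cv2.imwrite(f"pics/{n}0.png",im[:,:,::-1]);pickle.dump((im,d,ci),open(f"{n}0.pkl","wb"))
E
```

```text
pics
{'time_s': 0.0, 'q': array([-7.77075990e+01,  2.18415036e+01,  7.43848350e+01, -1.42689519e-03,
        8.38578158e+01, -1.23339055e+01]), 'qvel': array([-0.04103576, -0.06929657, -0.05872558,  0.03210077,  0.01355484,
        0.01219205]), 'joint_efforts': array([ 1.44205274e-03, -4.48461127e+01, -2.31281215e+01, -1.43875764e-04,
        4.73512613e-03,  6.85995175e-06]), 'position': array([ 0.2291286 , -0.4996784 ,  0.23070649]), 'tool_rot': array([[ 9.09043815e-01,  4.16700406e-01, -3.36895735e-04],
       [ 4.16700441e-01, -9.09042737e-01,  1.42982528e-03],
       [ 2.89556153e-04, -1.44015843e-03, -9.99998921e-01]]), 'ft_force': array([-0.86539075, -0.52917549, -0.0098828 ]), 'wrist_torque': array([-0.03385572, -0.03401668,  0.00247277]), 'grip_width': 0.08539115225373718}
scene {'fx': 418.10413010950936, 'fy': 418.10413010950936, 'cx': 253.06198687596395, 'cy': 192.68065704376963, 'rvec': array([ 2.09292003,  1.53386251, -0.47990849]), 'tvec': array([-0.10072846, -0.43077562,  1.67536607])}
top {'fx': 427.5294359273451, 'fy': 427.5294359273451, 'cx': 256.8047001630467, 'cy': 192.80491526642007, 'rvec': array([ 2.18626398, -2.16515361,  0.10504746]), 'tvec': array([-0.09942143,  0.62203243,  1.1526017 ])}
wrist {'fx': 297.3186396354542, 'fy': 297.3186396354542, 'cx': 253.52103439990609, 'cy': 189.13918334295857, 'rvec': array([-2.40512586,  1.54176269,  0.25378405]), 'tvec': array([-0.54952141, -0.04247155,  0.38102231])}
```

View pics/scene0.png

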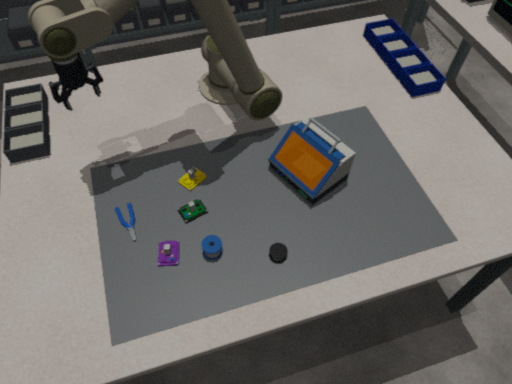

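View pics/top0.png

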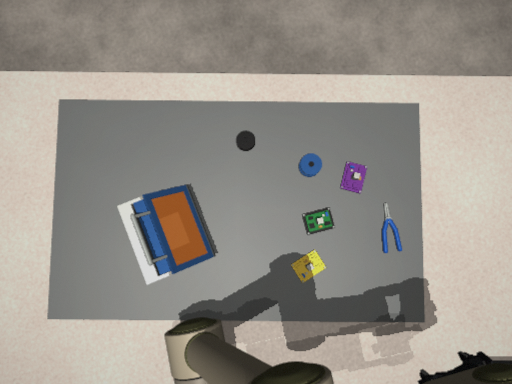

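View pics/wrist0.png

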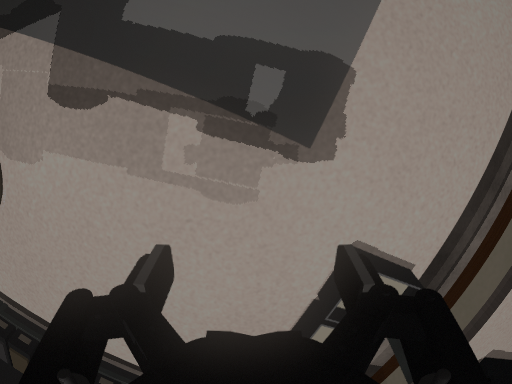

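The box is in the top view at about (165,235), with its flap facing right. Three things could be taken for the pallet: green/black at top (319,221), yellow at (310,266) and purple at (354,177). By the description it is the green/black one. Next I'll crop it closely and localise everything.

```bash
cat > h.py <<'E'
import numpy as np,cv2,pickle
from scipy.spatial.transform import Rotation as R
def cloud(im,d,ci):
    v,u=np.mgrid[:384,:512]
    X=np.stack([(u-ci['cx'])/ci['fx']*d,(v-ci['cy'])/ci['fy']*d,d],-1)
    Rm=R.from_rotvec(ci['rvec']).as_matrix()
    P=(X-np.asarray(ci['tvec']))@Rm
    P[d==0]=np.nan
    return P
def proj(p,ci):
    Rm=R.from_rotvec(ci['rvec']).as_matrix()
    x=np.atleast_2d(p)@Rm.T+np.asarray(ci['tvec'])
    return np.c_[x[:,0]/x[:,2]*ci['fx']+ci['cx'],x[:,1]/x[:,2]*ci['fy']+ci['cy']]
def load(n): return pickle.load(open(n,'rb'))
E
python3 - <<'E'
from h import *
from rig import spotter
for cam in ["top","scene"]:
    im,d,ci=load(f"{cam}0.pkl");P=cloud(im,d,ci)
    for q in ["pallet","curebox","flap","spool_blue","spool_black","pliers"]:
        for r in spotter.trace(cam,q)[:3]:
            m=r['pixels'];pp=P[m];pp=pp[~np.isnan(pp[:,0])]
            print(cam,q,round(r['score'],2),np.round(r['rect']),np.round(np.median(pp,0),3),np.round(np.percentile(pp,[2,98],axis=0),3).tolist())
im,d,ci=load("top0.pkl");P=cloud(im,d,ci)
np.set_printoptions(suppress=True,precision=3)
for u,v in [(319,221),(165,235),(180,228),(128,240),(147,243),(246,140),(310,266)]: print(u,v,P[v,u])
c=im[170:300,100:380][:,:,::-1];a=cv2.resize(im[195:250,280:360][:,:,::-1],None,fx=7,fy=7,interpolation=2);b=cv2.resize(im[175:290,110:225][:,:,::-1],None,fx=5,fy=5,interpolation=2)
cv2.imwrite("pics/palcrop.png",a);cv2.imwrite("pics/boxcrop.png",b)
im,d,ci=load("scene0.pkl");cv2.imwrite("pics/boxcrop2.png",cv2.resize(im[110:205,260:360][:,:,::-1],None,fx=6,fy=6,interpolation=2))
E
```

```text
top pallet 0.91 [288. 248. 325. 282.] [ 0.425 -0.235  0.011] [[0.387, -0.277, 0.003], [0.461, -0.196, 0.045]]
top pallet 0.82 [304. 207. 332. 236.] [ 0.547 -0.263  0.011] [[0.514, -0.304, -0.001], [0.582, -0.227, 0.045]]
top pallet 0.62 [340. 162. 364. 192.] [ 0.673 -0.362  0.011] [[0.635, -0.399, 0.0], [0.713, -0.332, 0.044]]
top curebox 0.85 [119. 186. 212. 282.] [0.514 0.136 0.127] [[0.407, 0.042, 0.043], [0.621, 0.235, 0.185]]
top flap 0.7 [131. 182. 216. 276.] [0.519 0.123 0.115] [[0.426, 0.04, 0.047], [0.624, 0.199, 0.185]]
top spool_blue 0.62 [297. 154. 321. 177.] [ 0.701 -0.238  0.044] [[0.675, -0.269, -0.001], [0.731, -0.213, 0.049]]
top spool_black 0.68 [237. 132. 257. 150.] [ 0.772 -0.059  0.026] [[0.749, -0.081, 0.004], [0.798, -0.036, 0.031]]
top pliers 0.76 [382. 202. 398. 254.] [ 0.524 -0.457  0.011] [[0.471, -0.49, 0.003], [0.594, -0.444, 0.017]]
scene pallet 0.88 [182. 199. 209. 222.] [ 0.553 -0.269  0.012] [[0.519, -0.307, 0.003], [0.581, -0.229, 0.046]]
scene pallet 0.67 [178. 169. 209. 191.] [ 0.429 -0.243  0.013] [[0.391, -0.281, 0.002], [0.463, -0.201, 0.047]]
s
[... 394 characters left out ...]
.493, 0.007], [0.589, -0.448, 0.017]]
scene spool_blue 0.87 [200. 237. 222. 259.] [ 0.708 -0.245  0.045] [[0.675, -0.271, 0.002], [0.728, -0.216, 0.049]]
scene spool_black 0.57 [267. 242. 288. 263.] [ 0.775 -0.065  0.026] [[0.747, -0.087, 0.002], [0.796, -0.04, 0.031]]
scene spool_black 0.49 [272. 118. 357. 204.] [0.537 0.127 0.103] [[0.419, 0.034, 0.006], [0.628, 0.244, 0.183]]
scene pliers 0.49 [116. 204. 137. 240.] [ 0.533 -0.463  0.012] [[0.473, -0.495, 0.006], [0.592, -0.45, 0.017]]
319 221 [ 0.546 -0.263  0.045]
165 235 [0.505 0.135 0.133]
180 228 [0.523 0.105 0.095]
128 240 [ 0.489  0.267 -0.003]
147 243 [0.483 0.203 0.039]
246 140 [ 0.771 -0.062  0.026]
310 266 [ 0.425 -0.238  0.044]
```

View pics/palcrop.png

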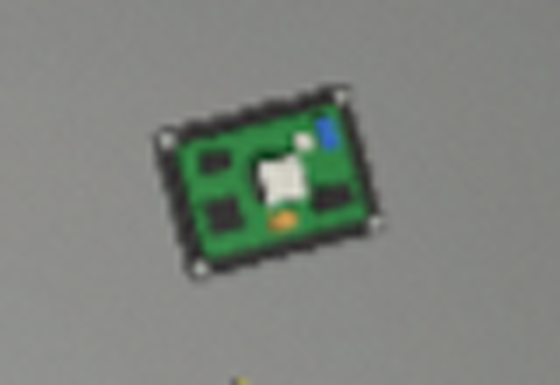

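View pics/boxcrop.png

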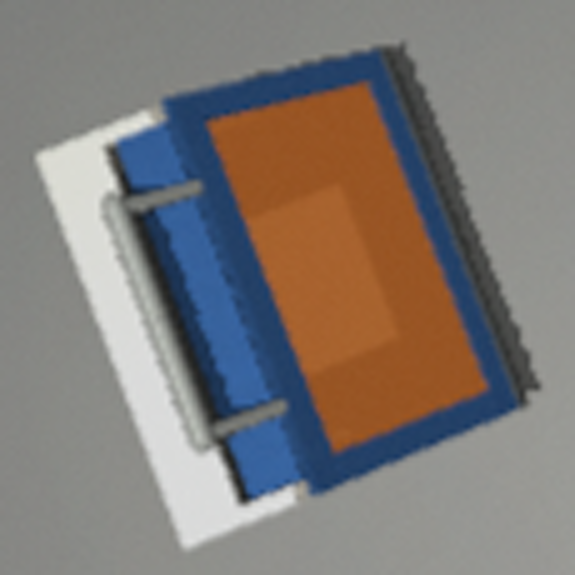

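View pics/boxcrop2.png

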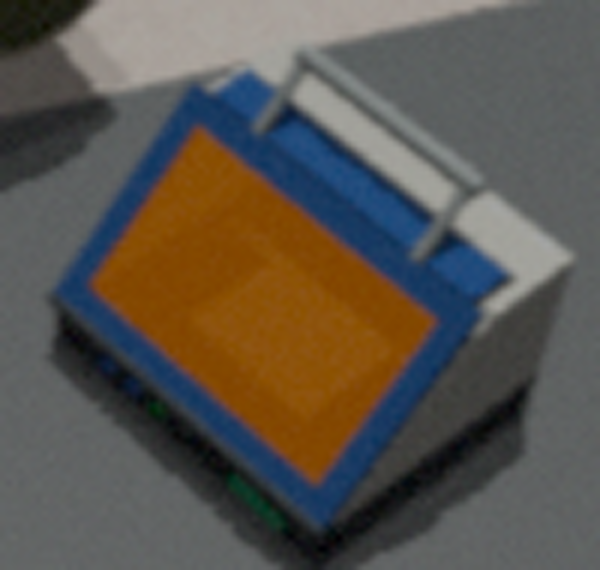

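The close crop shows a green board in a black frame with a pale post in the middle at top (319,221), so that is the pallet. Next I'll fit the box and pallet poses.

Run:
```python
from h import *
from scipy.optimize import least_squares
np.set_printoptions(suppress=True,precision=4)
im,d,ci=load("top0.pkl");P=cloud(im,d,ci)
ims,ds,cs=load("scene0.pkl");Ps=cloud(ims,ds,cs)
def w(par,p):
    x,y,a=par;c,s=np.cos(a),np.sin(a)
    p=np.atleast_2d(p);return np.c_[x+c*p[:,0]-s*p[:,1],y+s*p[:,0]+c*p[:,1],p[:,2]]
# box x axis points approx world (+y, -x?) 
top=np.array([[36,155],[185,548]])/5+[110,175]
sc=np.array([[572,258]])/6+[260,110]
# roof back corners: y sign: box x ~ world +y-ish => box y ~ world -x ; upper in image = larger world x => box y negative
m3=np.array([[.165,-.105,.136],[.165,.105,.136]])
def res(p):
    # scene seen corner: far-right end = larger world x? -> test
    r=[proj(w(p,m3),ci)-top, proj(w(p,m3[:1]),cs)-sc]
    return np.concatenate(r).ravel()
s=least_squares(res,[.52,.04,np.deg2rad(110)]);print(s.x,np.rad2deg(s.x[2]),res(s.x))
par=s.x
def inv(par,p):
    x,y,a=par;c,sn=np.cos(a),np.sin(a);q=p-[x,y,0];return np.stack([c*q[...,0]+sn*q[...,1],-sn*q[...,0]+c*q[...,1],q[...,2]],-1)
# orange points plane
for I,PP,n in((im,P,'top'),(ims,Ps,'scene')):
    hsv=cv2.cvtColor(I,cv2.COLOR_RGB2HSV)
    m=(hsv[...,0]<20)&(hsv[...,1]>200)&(PP[...,2]>.03)
    m=cv2.erode(m.astype(np.uint8),np.ones((3,3)))>0
    q=inv(par,PP[m]);q=q[~np.isnan(q[:,0])]
    A=np.c_[q[:,1:],np.ones(len(q))];k=np.linalg.lstsq(A,q[:,0],rcond=None)[0]
    print(n,len(q),"x=",k,"lean deg",np.rad2deg(np.arctan(k[1])),"yawerr",np.rad2deg(k[0]), "x at z=.04",k[1]*.04+k[2], "y range",q[:,1].min(),q[:,1].max())
    m=(PP[...,2]>.165);q=inv(par,PP[m]);q=q[(abs(q[:,0]-.13)<.05)&(abs(q[:,1])<.08)];print("bar",np.median(q,0),np.percentile(q,[2,98],axis=0))
    m=(abs(PP[...,2]-.136)<.006);q=inv(par,PP[m]);sel=(q[:,0]>.13)&(q[:,0]<.18)&(abs(q[:,1])<.12);q=q[sel];print("roof",np.percentile(q,[1,50,99],axis=0))
# pallet
hsv=cv2.cvtColor(im,cv2.COLOR_RGB2HSV)
for I,PP,n,r in((im,P,'top',(300,200,338,242)),(ims,Ps,'scene',(175,192,215,228))):
    z=PP[...,2];m=np.zeros(z.shape,np.uint8);l,t,rr,b=r;m[t:b,l:rr]=((z>.004)&(z<.03))[t:b,l:rr]
    pp=PP[m>0][:,:2]
    mr=cv2.minAreaRect((pp*1000).astype(np.float32));print(n,mr)
    m=np.zeros(z.shape,bool);m[t:b,l:rr]=(z>.04)[t:b,l:rr];print("post",PP[m].mean(0),m.sum())
    g=np.zeros(z.shape,bool);hs=cv2.cvtColor(I,cv2.COLOR_RGB2HSV);g[t:b,l:rr]=((hs[...,0]>45)&(hs[...,0]<80)&(hs[...,1]>100))[t:b,l:rr]
    print("green",cv2.minAreaRect((PP[g][:,:2]*1000).astype(np.float32)))
```

```text
[0.5428 0.0623 1.9629] 112.46613494095455 [ 0.4152 -0.1315  0.1342  0.3314  0.7263 -0.1165]Traceback (most recent call last):
  File "<stdin>", line 29, in <module>
    return umr_minimum(a, axis, None, out, keepdims, initial, where)
ValueError: zero-size array to reduction operation minimum which has no identity
```

```bash
cat > fit.py <<'E'
from h import *
np.set_printoptions(suppress=True,precision=4)
im,d,ci=load("top0.pkl");P=cloud(im,d,ci)
ims,ds,cs=load("scene0.pkl");Ps=cloud(ims,ds,cs)
par=[0.5428,0.0623,1.9629]
def inv(par,p):
    x,y,a=par;c,sn=np.cos(a),np.sin(a);q=p-[x,y,0];return np.stack([c*q[...,0]+sn*q[...,1],-sn*q[...,0]+c*q[...,1],q[...,2]],-1)
for I,PP,n in((im,P,'top'),(ims,Ps,'scene')):
    hsv=cv2.cvtColor(I,cv2.COLOR_RGB2HSV)
    m=(hsv[...,0]<20)&(hsv[...,1]>160)&(PP[...,2]>.03)
    m=cv2.erode(m.astype(np.uint8),np.ones((3,3)))>0
    q=inv(par,PP[m]);q=q[~np.isnan(q[:,0])];q=q[(abs(q[:,1])<.12)&(abs(q[:,0])<.2)]
    A=np.c_[q[:,1:],np.ones(len(q))];k=np.linalg.lstsq(A,q[:,0],rcond=None)[0]
    print(n,len(q),"x=",k,"lean deg",np.rad2deg(np.arctan(k[1])),"yawerr",np.rad2deg(k[0]), "x at z=.04",k[1]*.04+k[2], "y range",q[:,1].min(),q[:,1].max())
    m=(PP[...,2]>.165);q=inv(par,PP[m]);q=q[(abs(q[:,0]-.13)<.05)&(abs(q[:,1])<.08)];print("bar",np.median(q,0),np.percentile(q,[2,98],axis=0))
    m=(abs(PP[...,2]-.136)<.006);q=inv(par,PP[m]);sel=(q[:,0]>.13)&(q[:,0]<.18)&(abs(q[:,1])<.12);q=q[sel];print("roof",np.percentile(q,[1,50,99],axis=0))
for I,PP,n,r in((im,P,'top',(300,200,338,242)),(ims,Ps,'scene',(175,192,215,228))):
    z=PP[...,2];m=np.zeros(z.shape,np.uint8);l,t,rr,b=r;m[t:b,l:rr]=((z>.006)&(z<.03))[t:b,l:rr]
    pp=PP[m>0][:,:2]
    mr=cv2.minAreaRect((pp*1000).astype(np.float32));print(n,mr)
    m=np.zeros(z.shape,bool);m[t:b,l:rr]=(z>.04)[t:b,l:rr];print("post",PP[m].mean(0),m.sum())
    g=np.zeros(z.shape,bool);hs=cv2.cvtColor(I,cv2.COLOR_RGB2HSV);g[t:b,l:rr]=((hs[...,0]>45)&(hs[...,0]<80)&(hs[...,1]>100))[t:b,l:rr]
    print("green",cv2.minAreaRect((PP[g][:,:2]*1000).astype(np.float32)))
E
python3 fit.py
```

```text
top 1830 x= [-0.0029  0.9278 -0.0419] lean deg 42.85625918591889 yawerr -0.168361581093609 x at z=.04 -0.004817017013866096 y range -0.0871567370859155 0.08168609262296798
bar [ 0.1263 -0.0016  0.1839] [[ 0.1113 -0.0645  0.1661]
 [ 0.1341  0.0591  0.1887]]
roof [[ 0.1328 -0.1062  0.1308]
 [ 0.1544  0.0004  0.1355]
 [ 0.1672  0.1006  0.1401]]
scene 1332 x= [-0.0036  0.9273 -0.0444] lean deg 42.839065391220295 yawerr -0.20404441108212373 x at z=.04 -0.007269583804144483 y range -0.08115366872008048 0.08691287932224331
bar [ 0.1229 -0.0028  0.1836] [[ 0.1094 -0.0609  0.1676]
 [ 0.1311  0.0629  0.1895]]
roof [[ 0.1311 -0.1029  0.1315]
 [ 0.145  -0.0181  0.1363]
 [ 0.1644  0.1067  0.1409]]
top ((549.4890747070312, -265.42559814453125), (92.3355941772461, 102.0835952758789), 84.38258361816406)
post [ 0.5492 -0.2646  0.0447] 34
green ((548.3102416992188, -265.8693542480469), (47.83635711669922, 66.18051147460938), 15.732008934020996)
scene ((541.6064453125, -263.9425048828125), (120.98272705078125, 133.99671936035156), 75.48797607421875)
post [ 0.5476 -0.2693  0.045 ] 30
green ((546.516845703125, -268.8867492675781), (57.29625701904297, 71.37498474121094), 16.33159065246582)
```

```bash
cat >> h.py <<'E'
BOX=np.array([.5428,.0623]);BYAW=np.deg2rad(112.3)
def b2w(x,y,z):
    c,s=np.cos(BYAW),np.sin(BYAW);return np.array([BOX[0]+c*x-s*y,BOX[1]+s*x+c*y,z])
def rows(p0,R0,p1,jdeg=None,n=None):
    """print rows from pose to target tool-down, jaw dir angle jdeg"""
    j=np.deg2rad(jdeg);y=np.array([np.cos(j),np.sin(j),0]);z=np.array([0,0,-1.]);x=np.cross(y,z)
    R1=np.c_[x,y,z]
    rv=R.from_matrix(R0.T@R1).as_rotvec()
    d=R0.T@(p1-p0)
    print("total shift mm",np.round(d*1000,1),"rot deg",np.round(np.rad2deg(rv),2))
    k=n or int(np.ceil(max(np.abs(d).max()/.04,np.abs(rv).max()/.149)))
    # per row constant body twist
    T0=np.eye(4);T0[:3,:3]=R0;T0[:3,3]=p0
    for i in range(k):
        Ra=R0@R.from_rotvec(rv*i/k).as_matrix()
        print(np.round(np.r_[Ra.T@(p1-p0)/k/.04,rv/k/.15],3).tolist())
E
python3 - <<'E'
from h import *
from rig import env
s=env.observe()
p=s['position'];t=b2w(.1285,0,.27)
print(t)
rows(p,s['tool_rot'],t,-67.7)
E
```

```text
[0.49403988 0.18118945 0.27      ]
total shift mm [ 524.6 -508.8  -38.7] rot deg [-0.   -0.    2.32]
[0.937, -0.909, -0.069, -0.0, -0.0, 0.019]
[0.934, -0.911, -0.069, -0.0, -0.0, 0.019]
[0.932, -0.914, -0.069, -0.0, -0.0, 0.019]
[0.929, -0.917, -0.069, -0.0, -0.0, 0.019]
[0.926, -0.919, -0.069, -0.0, -0.0, 0.019]
[0.924, -0.922, -0.069, -0.0, -0.0, 0.019]
[0.921, -0.925, -0.069, -0.0, -0.0, 0.019]
[0.918, -0.927, -0.069, -0.0, -0.0, 0.019]
[0.915, -0.93, -0.069, -0.0, -0.0, 0.019]
[0.913, -0.933, -0.069, -0.0, -0.0, 0.019]
[0.91, -0.935, -0.069, -0.0, -0.0, 0.019]
[0.907, -0.938, -0.069, -0.0, -0.0, 0.019]
[0.905, -0.941, -0.069, -0.0, -0.0, 0.019]
[0.902, -0.943, -0.069, -0.0, -0.0, 0.019]
```

Request:
jog_arm --plan '[[[0,0,-1,0,0,0.26],[0.65,-0.63,0,0,0,0],[0.65,-0.63,0,0,0,0],[0.65,-0.63,0,0,0,0],[0.65,-0.63,0,0,0,0],[0.65,-0.63,0,0,0,0],[0.65,-0.63,0,0,0,0],[0.65,-0.63,0,0,0,0],[0.65,-0.63,0,0,0,0],[0.65,-0.63,0,0,0,0]]]' --grip 0.1

```text
time_s: 1.75
position: [0.3594, -0.1997, 0.2715]
tool_rot: [[0.925, 0.381, 0.0], [0.381, -0.925, -0.0], [0.0, 0.0, -1.0]]
ft_force: [0.3, -0.6, -0.0]
grip_width: 0.0471
```

Request:
jog_arm --plan '[[[0.65,-0.63,0,0,0,0],[0.65,-0.63,0,0,0,0],[0.65,-0.63,0,0,0,0],[0.65,-0.63,0,0,0,0],[0.65,-0.63,0,0,0,0],[0.65,-0.63,0,0,0,0],[0.65,-0.63,0,0,0,0],[0.65,-0.63,0,0,0,0],[0,0,0,0,0,0]]]'

```text
time_s: 2.65
position: [0.4754, 0.0675, 0.2711]
tool_rot: [[0.923, 0.385, 0.0], [0.385, -0.923, 0.001], [0.0, -0.001, -1.0]]
ft_force: [-0.6, -0.1, -0.2]
grip_width: 0.0468
```

Run:
```python
from h import *
from rig import env,vision
s=env.observe();print(s['position'],s['q'])
rows(s['position'],s['tool_rot'],b2w(.1285,0,.27),-67.7)
im,d=vision.get_image("wrist");ci=vision.camera_info("wrist");pickle.dump((im,d,ci),open("w1.pkl","wb"));cv2.imwrite("pics/w1.png",im[:,:,::-1])
```

```text
[0.47543427 0.06748033 0.27112313] [-6.11102182e+00  1.31062217e+01  8.04541946e+01  4.66819520e-02
  8.64326340e+01  6.12619803e+01]
total shift mm [ 60.9 -97.8   1.2] rot deg [-0.04 -0.03  0.32]
[0.508, -0.815, 0.01, -0.001, -0.001, 0.013]
[0.506, -0.816, 0.01, -0.001, -0.001, 0.013]
[0.505, -0.817, 0.01, -0.001, -0.001, 0.013]
```

View pics/w1.png

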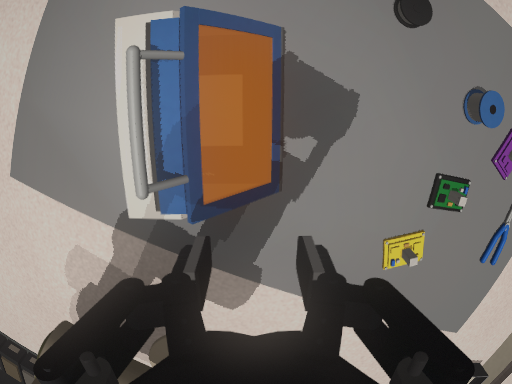

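The wrist view shows the bar clearly, running from (134,48) to (141,195), with the jaws parallel to the box's x axis. Before closing in I'll cross-check the bar and box pose in this view.

```bash
cat >> h.py <<'E'
def wcloud(d,ci):
    v,u=np.mgrid[:384,:512]
    dx=(u-ci['cx'])/ci['fx'];dy=(v-ci['cy'])/ci['fy'];th=np.hypot(dx,dy)+1e-9
    k=np.tan(np.minimum(th,1.4))/th
    X=np.stack([dx*k*d,dy*k*d,d],-1)
    P=(X-np.asarray(ci['tvec']))@R.from_rotvec(ci['rvec']).as_matrix()
    P[(d==0)|(th>1.4)]=np.nan
    return P
def w2b(p):
    c,s=np.cos(BYAW),np.sin(BYAW);q=p[...,:2]-BOX
    return np.stack([c*q[...,0]+s*q[...,1],-s*q[...,0]+c*q[...,1],p[...,2]],-1)
E
python3 - <<'E'
from h import *
np.set_printoptions(suppress=True,precision=4)
im,d,ci=load("w1.pkl");P=wcloud(d,ci);B=w2b(P)
m=(B[...,2]>.165)&(abs(B[...,0]-.13)<.04)&(abs(B[...,1])<.054);m[200:]=0
q=B[m];print("bar",np.median(q,0),np.percentile(q,[2,98],axis=0))
mm=(B[...,2]>.17)&(abs(B[...,0]-.13)<.03);mm[220:]=0
print("bar y ext",np.percentile(B[mm][:,1],[1,99]))
A=np.c_[q[:,1],np.ones(len(q))];print("yaw",np.rad2deg(np.linalg.lstsq(A,q[:,0],rcond=None)[0][0]))
hsv=cv2.cvtColor(im,cv2.COLOR_RGB2HSV);m=(hsv[...,0]<20)&(hsv[...,1]>160)&(abs(B[...,1])<.11)&(B[...,2]>.04);m=cv2.erode(m.astype(np.uint8),np.ones((5,5)))>0
q=B[m];k=np.linalg.lstsq(np.c_[q[:,1:],np.ones(len(q))],q[:,0],rcond=None)[0];print("flap",k,np.rad2deg(np.arctan(k[1])),k[1]*.04+k[2],np.percentile(q[:,1],[0.5,99.5]))
m=(abs(B[...,2]-.136)<.004)&(B[...,0]>.13)&(B[...,0]<.19)&(abs(B[...,1])<.13);m[230:]=0;q=B[m];print("roof",np.percentile(q,[1,99],axis=0))
# pallet
m=np.zeros((384,512),bool);m[172:215,425:475]=1
z=P[...,2];q=P[m&(z>.04)&(z<.06)];print("post",q.mean(0),len(q))
g=m&(hsv[...,0]>45)&(hsv[...,0]<80)&(hsv[...,1]>100);print(cv2.minAreaRect((P[g][:,:2]*1000).astype(np.float32)))
E
```

```text
bar [ 0.1247 -0.0033  0.1857] [[ 0.1198 -0.0531  0.1759]
 [ 0.1319  0.0513  0.1878]]
bar y ext [-0.0609  0.0635]
yaw 0.37091175086324285
flap [-0.0051  0.9423 -0.046 ] 43.29768588408004 -0.008304056768038755 [-0.0839  0.0862]
roof [[ 0.1318 -0.1019  0.1327]
 [ 0.1658  0.1057  0.1384]]
post [ 0.5458 -0.2656  0.0452] 90
((544.591796875, -268.8543395996094), (47.61856460571289, 70.4078369140625), 14.843648910522461)
```

```bash
sed -i 's/^BOX=.*;B/BOX=np.array([.5420,.0605]);B/' h.py
python3 - <<'E'
from h import *
from rig import env
s=env.observe()
rows(s['position'],s['tool_rot'],b2w(.1283,0,.27),-67.7,4)
E
```

```text
total shift mm [ 60.5 -97.5   1.1] rot deg [-0.01  0.01  0.27]
[0.378, -0.61, 0.007, -0.0, 0.0, 0.008]
[0.377, -0.61, 0.007, -0.0, 0.0, 0.008]
[0.377, -0.61, 0.007, -0.0, 0.0, 0.008]
[0.376, -0.611, 0.007, -0.0, 0.0, 0.008]
```

Request:
jog_arm --plan '[[[0.38,-0.61,0,0,0,0.03],[0.38,-0.61,0,0,0,0],[0.38,-0.61,0,0,0,0],[0.38,-0.61,0,0,0,0],[0,0,0,0,0,0],[0,0,0.6,0,0,0],[0,0,0.6,0,0,0],[0,0,0.6,0,0,0],[0,0,0.6,0,0,0],[0,0,0.2,0,0,0]]]'

```text
time_s: 3.7
position: [0.4931, 0.1764, 0.1655]
tool_rot: [[0.927, 0.376, -0.004], [0.376, -0.927, -0.001], [-0.004, -0.001, -1.0]]
ft_force: [-0.4, 0.2, -0.1]
grip_width: 0.0467
```

Run:
```python
from h import *
from rig import env,vision
s=env.observe();print(s['position'],w2b(s['position']),s['ft_force'],s['grip_width'])
im,d=vision.get_image("wrist");cv2.imwrite("pics/w2.png",im[:,:,::-1])
```

```text
[0.49314539 0.17641104 0.16549501] [0.12578021 0.00121761 0.16549501] [-0.38206566  0.19331669 -0.14250024] 0.046739485608908234
```

View pics/w2.png

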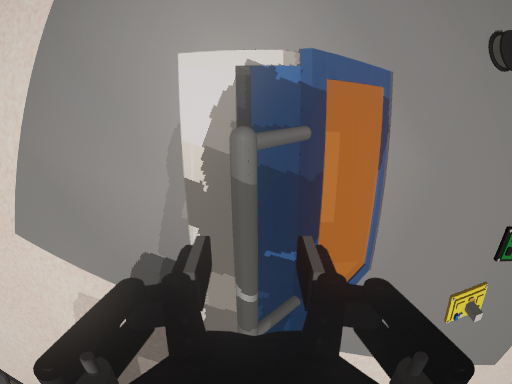

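The bar lies between the fingers, at column 245 with the pads at 205 and 305. I'll close on it.

Request:
jog_arm --plan '[[[0,0,0,0,0,0],[0,0,0,0,0,0],[0,0,0,0,0,0],[0,0,0,0,0,0],[0,0,0,0,0,0],[0,0,0,0,0,0]]]' --grip -1 --squeeze 25

```text
time_s: 4.35
position: [0.4944, 0.1784, 0.1688]
tool_rot: [[0.926, 0.377, 0.002], [0.377, -0.926, 0.001], [0.003, -0.0, -1.0]]
ft_force: [-2.1, 5.0, 7.2]
grip_width: 0.0107
```

```bash
cat > arc.py <<'E'
from h import *
from rig import env
import sys
# theta list -> tool-down rows in box frame; start from measured, keep offset TCP relative to bar
t0,t1,n=float(sys.argv[1]),float(sys.argv[2]),int(sys.argv[3])
s=env.observe();b=w2b(s['position']);print("tcp box",np.round(b,4),"f",s['ft_force'].round(1),s['grip_width'])
th=np.linspace(t0,t1,n+1);al=np.deg2rad(47)-th
x=.189*np.sin(al);z=.189*np.cos(al)+.04
print("bar z-tcp z at start",round(z[0]-b[2],4),"x diff",round(x[0]-b[0],4))
for i in range(n): print([0,round(-(x[i+1]-x[i])/.04,2),round(-(z[i+1]-z[i])/.04,2),0,0,0],round(th[i+1],2))
E
python3 arc.py 0.07 2.14 26
```

```text
tcp box [ 0.1271 -0.0007  0.1688] f [-2.1  5.   7.2] 0.010720748633972184
bar z-tcp z at start 0.0095 x diff 0.0017
[0, np.float64(0.29), np.float64(-0.25), 0, 0, 0] 0.15
[0, np.float64(0.3), np.float64(-0.22), 0, 0, 0] 0.23
[0, np.float64(0.32), np.float64(-0.2), 0, 0, 0] 0.31
[0, np.float64(0.34), np.float64(-0.17), 0, 0, 0] 0.39
[0, np.float64(0.35), np.float64(-0.14), 0, 0, 0] 0.47
[0, np.float64(0.36), np.float64(-0.12), 0, 0, 0] 0.55
[0, np.float64(0.37), np.float64(-0.09), 0, 0, 0] 0.63
[0, np.float64(0.37), np.float64(-0.06), 0, 0, 0] 0.71
[0, np.float64(0.38), np.float64(-0.03), 0, 0, 0] 0.79
[0, np.float64(0.38), np.float64(0.0), 0, 0, 0] 0.87
[0, np.float64(0.37), np.float64(0.03), 0, 0, 0] 0.95
[0, np.float64(0.37), np.float64(0.06), 0, 0, 0] 1.03
[0, np.float64(0.36), np.float64(0.09), 0, 0, 0] 1.11
[0, np.float64(0.36), np.float64(0.12), 0, 0, 0] 1.18
[0, np.float64(0.35), np.float64(0.15), 0, 0, 0] 1.26
[0, np.float64(0.33), np.float64(0.17), 0, 0, 0] 1.34
[0, np.float64(0.32), np.float64(0.2), 0, 0, 0] 1.42
[0, np.float64(0.3), np.float64(0.23), 0, 0, 0] 1.5
[0, np.float64(0.28), np.float64(0.25), 0, 0, 0] 1.58
[0, np.float64(0.26), np.float64(0.27), 0, 0, 0] 1.66
[0, np.float64(0.24), np.float64(0.29), 0, 0, 0] 1.74
[0, np.float64(0.22), np.float64(0.31), 0, 0, 0] 1.82
[0, np.float64(0.19), np.float64(0.32), 0, 0, 0] 1.9
[0, np.float64(0.16), np.float64(0.34), 0, 0, 0] 1.98
[0, np.float64(0.14), np.float64(0.35), 0, 0, 0] 2.06
[0, np.float64(0.11), np.float64(0.36), 0, 0, 0] 2.14
```

Request:
jog_arm --plan '[[[0,0.29,-0.25,0,0,0],[0,0.3,-0.22,0,0,0],[0,0.32,-0.2,0,0,0],[0,0.34,-0.17,0,0,0],[0,0.35,-0.14,0,0,0]]]'

```text
time_s: 4.85
position: [0.5192, 0.1185, 0.2078]
tool_rot: [[0.926, 0.377, 0.003], [0.377, -0.926, 0.001], [0.004, -0.0, -1.0]]
ft_force: [4.4, 5.5, -1.7]
grip_width: 0.0107
```

Request:
jog_arm --plan '[[[0,0.36,-0.12,0,0,0],[0,0.37,-0.09,0,0,0],[0,0.37,-0.06,0,0,0],[0,0.38,-0.03,0,0,0],[0,0.38,0,0,0,0],[0,0.37,0.03,0,0,0],[0,0.37,0.06,0,0,0],[0,0.36,0.09,0,0,0],[0,0.36,0.12,0,0,0]]]'

```text
time_s: 5.75
position: [0.5701, -0.0039, 0.2066]
tool_rot: [[0.926, 0.377, 0.005], [0.377, -0.926, 0.003], [0.005, -0.001, -1.0]]
ft_force: [12.1, 11.3, -8.4]
grip_width: 0.0105
```

```bash
python3 arc.py 1.18 2.14 12|head -2;python3 - <<'E'
from h import *
from rig import vision
im,d=vision.get_image("scene");cv2.imwrite("pics/s3.png",cv2.resize(im[60:240,200:400][:,:,::-1],None,fx=3,fy=3))
E
```

```text
tcp box [-0.0703 -0.0015  0.2066] f [12.1 11.3 -8.4] 0.010533585452044596
bar z-tcp z at start 0.0103 x diff 0.0037
```

View pics/s3.png

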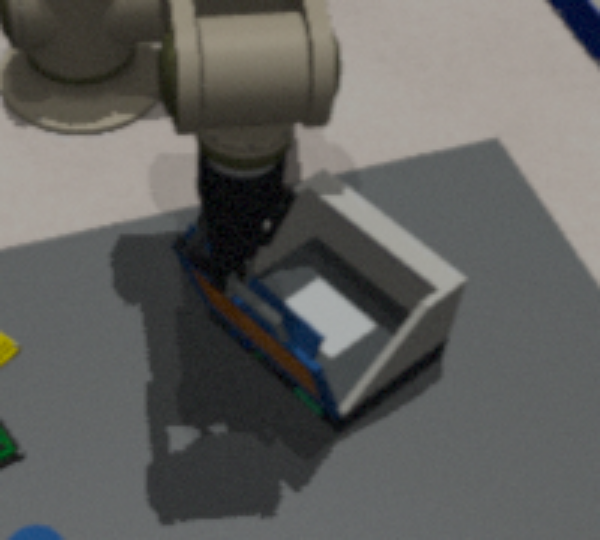

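Request:
jog_arm --plan '[[[0.03,0.35,0.15,0,0,0],[0.03,0.33,0.17,0,0,0],[0.02,0.32,0.2,0,0,0],[0.01,0.3,0.23,0,0,0],[0.01,0.28,0.25,0,0,0],[0.01,0.26,0.27,0,0,0]]]'

```text
time_s: 6.4
position: [0.5986, -0.0714, 0.1543]
tool_rot: [[0.926, 0.377, -0.005], [0.377, -0.926, 0.001], [-0.004, -0.003, -1.0]]
ft_force: [-6.6, 6.9, -3.4]
grip_width: 0.0105
```

```bash
python3 arc.py 1.66 2.14 6
```

```text
tcp box [-0.1435 -0.0023  0.1543] f [-6.6  6.9 -3.4] 0.010484309962627805
bar z-tcp z at start 0.0119 x diff 0.0028
[0, np.float64(0.24), np.float64(0.29), 0, 0, 0] 1.74
[0, np.float64(0.22), np.float64(0.31), 0, 0, 0] 1.82
[0, np.float64(0.19), np.float64(0.33), 0, 0, 0] 1.9
[0, np.float64(0.16), np.float64(0.34), 0, 0, 0] 1.98
[0, np.float64(0.14), np.float64(0.35), 0, 0, 0] 2.06
[0, np.float64(0.11), np.float64(0.36), 0, 0, 0] 2.14
```

Request:
jog_arm --plan '[[[0,0.24,0.29,0,0,0],[0,0.22,0.31,0,0,0],[0,0.19,0.33,0,0,0],[0,0.16,0.34,0,0,0],[0,0.14,0.35,0,0,0],[0,0.1,0.3,0,0,0],[0,0,0,0,0,0],[0,0,0,0,0,0]]]'

```text
time_s: 7.2
position: [0.6134, -0.1051, 0.078]
tool_rot: [[0.926, 0.378, -0.007], [0.378, -0.926, 0.009], [-0.003, -0.011, -1.0]]
ft_force: [-7.5, 24.4, 3.8]
grip_width: 0.0103
```

```bash
python3 arc.py 2.13 2.14 1;python3 - <<'E'
from h import *
from rig import vision
im,d=vision.get_image("scene");cv2.imwrite("pics/s4.png",cv2.resize(im[60:240,200:400][:,:,::-1],None,fx=3,fy=3))
E
```

```text
tcp box [-0.1803 -0.0032  0.078 ] f [-7.5 24.4  3.8] 0.01033801847270867
bar z-tcp z at start 0.0108 x diff -0.0023
[0, np.float64(0.01), np.float64(0.05), 0, 0, 0] 2.14
```

View pics/s4.png

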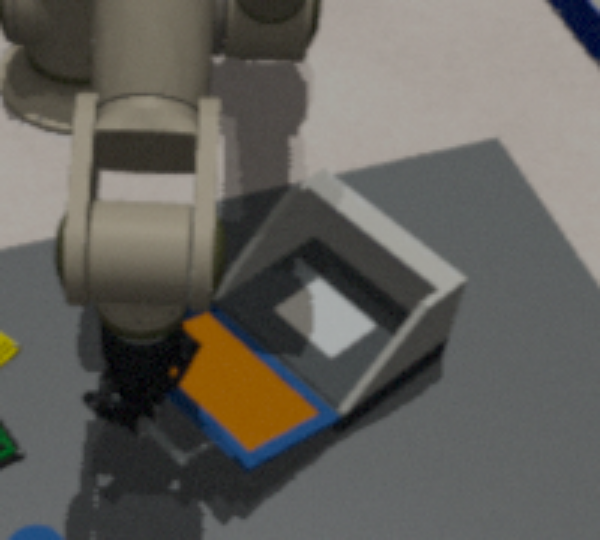

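The flap looks fully down. I'll release the bar with a limited opening because the lip is close, then rise.

Request:
jog_arm --plan '[[[0,-0.05,0,0,0,0],[0,0,0,0,0,0],[0,0,0,0,0,0],[0,0,-0.4,0,0,0],[0,0,-0.8,0,0,0],[0,0,-1,0,0,0],[0,0,-1,0,0,0],[0,0,-1,0,0,0],[0,0,-0.5,0,0,0],[0,0,0,0,0,0]]]' --grip -0.15

```text
time_s: 8.25
position: [0.616, -0.1092, 0.2706]
tool_rot: [[0.927, 0.376, 0.007], [0.376, -0.927, -0.003], [0.005, 0.005, -1.0]]
ft_force: [-0.1, 0.9, -1.3]
grip_width: 0.0364
```

Run:
```python
from h import *
from rig import vision,env
s=env.observe();print(s['position'],s['q'],s['grip_width'])
im,d=vision.get_image("wrist");ci=vision.camera_info("wrist");pickle.dump((im,d,ci),open("w5.pkl","wb"));cv2.imwrite("pics/w5.png",im[:,:,::-1])
im2,d2=vision.get_image("scene");ci2=vision.camera_info("scene");pickle.dump((im2,d2,ci2),open("s5.pkl","wb"))
im3,d3=vision.get_image("top");ci3=vision.camera_info("top");pickle.dump((im3,d3,ci3),open("t5.pkl","wb"))
cv2.imwrite("pics/t5.png",im3[:,:,::-1])
for n,I,P in(("w",im,wcloud(d,ci)),("s",im2,cloud(im2,d2,ci2)),("t",im3,cloud(im3,d3,ci3))):
    B=w2b(P);hsv=cv2.cvtColor(I,cv2.COLOR_RGB2HSV)
    m=(hsv[...,0]<20)&(hsv[...,1]>150)&(abs(B[...,1])<.09)&(B[...,2]>.03)&(B[...,2]<.12)&(B[...,0]<.0);m=cv2.erode(m.astype(np.uint8),np.ones((3,3)))>0
    q=B[m];k=np.linalg.lstsq(np.c_[q[:,:2],np.ones(len(q))],q[:,2],rcond=None)[0];print(n,len(q),k,"elev",np.rad2deg(np.arctan(-k[0])))
```

```text
[ 0.6160085  -0.10915004  0.27058598] [-2.08606422e+01  2.83103888e+01  5.71448398e+01 -3.05412031e-02
  9.41176406e+01  4.70543319e+01] 0.03641635547895201
w 8345 [-0.26463517  0.00026484  0.03780753] elev 14.822693949722032
s 1000 [-0.27272184 -0.00410707  0.03849072] elev 15.254828884345418
t 488 [-0.26630499 -0.00556851  0.03842855] elev 14.91206889931113
```

View pics/w5.png

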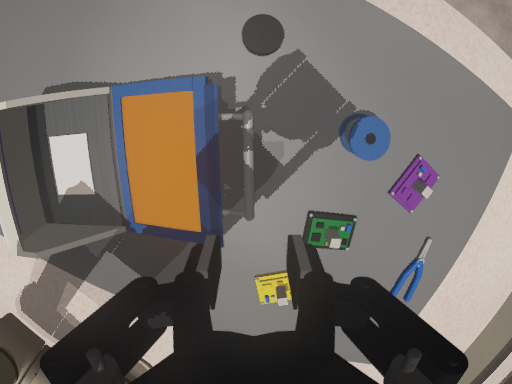

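View pics/t5.png

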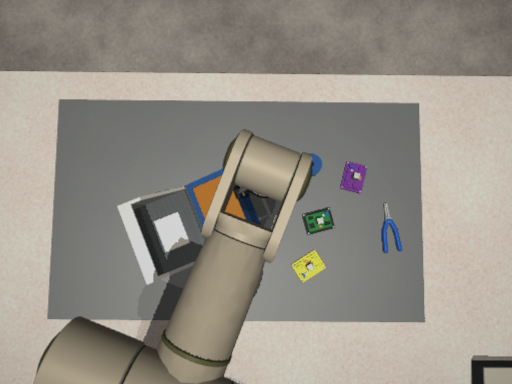

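The flap is at 15° elevation, so fully down at about 2.13 rad. In the wrist view the plate is at (72,163) and the pallet at (331,231). I'll measure both.

Run:
```python
from h import *
np.set_printoptions(suppress=True,precision=4)
print("nominal plate",b2w(.078,0,.043))
for n in "wst":
    im,d,ci=load(f"{n}5.pkl");P=wcloud(d,ci) if n=="w" else cloud(im,d,ci);B=w2b(P)
    hsv=cv2.cvtColor(im,cv2.COLOR_RGB2HSV)
    m=(hsv[...,1]<60)&(hsv[...,2]>(110 if n!='w' else 120))&(abs(B[...,2]-.043)<.006)&(abs(B[...,0]-.078)<.06)&(abs(B[...,1])<.07)
    m=cv2.morphologyEx(m.astype(np.uint8),cv2.MORPH_OPEN,np.ones((2,2)))>0
    q=B[m]
    if len(q): print(n,len(q),cv2.minAreaRect((q[:,:2]*1000).astype(np.float32)),np.percentile(q,[1,99],axis=0).tolist(),np.median(q[:,2]))
    z=P[...,2];near=(np.hypot(P[...,0]-.547,P[...,1]+.266)<.05)
    pm=near&(z>.04)&(z<.055);print("post",P[pm].mean(0),pm.sum(),np.percentile(P[pm],[5,95],axis=0)[:,:2].tolist())
    g=near&(hsv[...,0]>45)&(hsv[...,0]<80)&(hsv[...,1]>100);print("green",cv2.minAreaRect((P[g][:,:2]*1000).astype(np.float32)))
    a=near&(z>.007)&(z<.03);print("all",cv2.minAreaRect((P[a][:,:2]*1000).astype(np.float32)))
```

```text
nominal plate [0.5124 0.1327 0.043 ]
w 2252 ((73.08642578125, 4.954643249511719), (103.55828094482422, 55.0975456237793), 68.41031646728516) [[nan, nan, nan], [nan, nan, nan]] nan
post [ 0.5455 -0.2645  0.043 ] 110 [[0.5377589390178982, -0.2717366821769918], [0.5527912481756743, -0.25776952577362183]]
green ((543.8114013671875, -266.4383544921875), (48.978694915771484, 66.6163558959961), 15.406573295593262)
all ((545.0145263671875, -264.5640869140625), (58.84260940551758, 77.9651107788086), 15.157963752746582)
s 444 ((79.34884643554688, -3.487567901611328), (75.1135482788086, 92.36554718017578), 0.5264091491699219) [[nan, nan, nan], [nan, nan, nan]] nan
post [ 0.547  -0.2689  0.0449] 28 [[0.5380197776897275, -0.2758517895327039], [0.5539972784680444, -0.2616954709635269]]
green ((544.8273315429688, -269.97125244140625), (53.28050231933594, 71.17473602294922), 15.102334022521973)
all ((546.5206298828125, -268.900390625), (71.9284439086914, 79.2160415649414), 15.687108993530273)
t 891 ((80.25135803222656, 0.43692779541015625), (75.5994873046875, 93.40684509277344), 0.2621050179004669) [[nan, nan, nan], [nan, nan, nan]] nan
post [ 0.5494 -0.2645  0.0452] 30 [[0.5421594701268336, -0.27113364548449975], [0.5560692894437704, -0.2575125945509729]]
green ((548.6165771484375, -265.7892150878906), (47.43167495727539, 68.34544372558594), 15.314730644226074)
all ((548.4171142578125, -260.3848876953125), (59.516563415527344, 88.54522705078125), 15.168261528015137)
```

Run:
```python
from h import *
from rig import env
s=env.observe()
rows(s['position'],s['tool_rot'],np.array([.547,-.266,.16]),-74.7,5)
```

```text
total shift mm [-121.9  120.6  105.6] rot deg [-0.06  0.09  6.8 ]
[-0.61, 0.603, 0.528, -0.001, 0.002, 0.158]
[-0.595, 0.617, 0.528, -0.001, 0.002, 0.158]
[-0.581, 0.631, 0.528, -0.001, 0.002, 0.158]
[-0.566, 0.645, 0.528, -0.001, 0.002, 0.158]
[-0.55, 0.658, 0.528, -0.001, 0.002, 0.158]
```

Request:
jog_arm --plan '[[[-0.61,0.6,0.4,0,0,0.16],[-0.6,0.62,0.5,0,0,0.16],[-0.58,0.63,0.58,0,0,0.16],[-0.57,0.65,0.58,0,0,0.16],[-0.55,0.66,0.58,0,0,0.16],[0,0,0,0,0,0],[0,0,0,0,0,0]]]' --grip 0.2

```text
time_s: 9.1
position: [0.5466, -0.2662, 0.16]
tool_rot: [[0.965, 0.262, -0.002], [0.262, -0.965, 0.002], [-0.002, -0.002, -1.0]]
ft_force: [-0.4, 0.6, 0.4]
grip_width: 0.0513
```

Run:
```python
from h import *
from rig import vision,env
np.set_printoptions(suppress=True,precision=4)
s=env.observe();print(s['position'],s['grip_width'])
im,d=vision.get_image("wrist");ci=vision.camera_info("wrist");cv2.imwrite("pics/w6.png",im[:,:,::-1])
P=wcloud(d,ci);z=P[...,2];near=(np.hypot(P[...,0]-.547,P[...,1]+.266)<.055);near[:, :]&=True
hsv=cv2.cvtColor(im,cv2.COLOR_RGB2HSV)
pm=near&(z>.041)&(z<.05);print("post",np.median(P[pm],0),pm.sum(),np.percentile(P[pm],[3,97],axis=0)[:,:2].tolist())
g=near&(hsv[...,0]>45)&(hsv[...,0]<80)&(hsv[...,1]>100);print("green",cv2.minAreaRect((P[g][:,:2]*1000).astype(np.float32)))
a=near&(z>.005)&(z<.03);print("all",cv2.minAreaRect((P[a][:,:2]*1000).astype(np.float32)))
```

```text
[ 0.5466 -0.2662  0.16  ] 0.05125191575602186
post [ 0.5478 -0.2659  0.0469] 305 [[0.539379250236501, -0.27349722995450804], [0.5553577148254392, -0.25821805530785036]]
green ((547.1829833984375, -266.1351623535156), (46.00889587402344, 66.05056762695312), 14.915397644042969)
all ((553.6849975585938, -264.39630126953125), (74.147216796875, 80.83907318115234), 14.535503387451172)
```

View pics/w6.png

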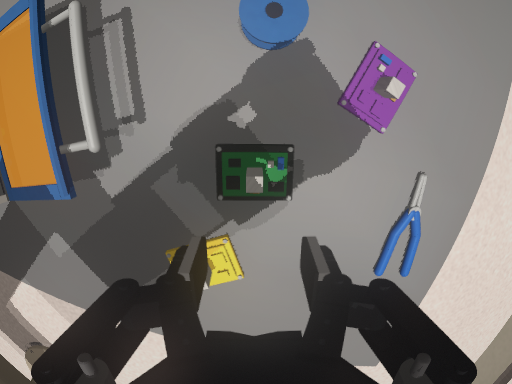

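The post is centred at (0.5475,-0.266) with yaw about 15°, and the jaws line up with its long axis. I'll descend onto it.

Request:
jog_arm --plan '[[[0.02,0,0.8,0,0,0],[0,0,0.8,0,0,0],[0,0,0.7,0,0,0],[0,0,0.6,0,0,0],[0,0,0.35,0,0,0],[0,0,0.2,0,0,0],[0,0,0,0,0,0]]]'

```text
time_s: 9.85
position: [0.5483, -0.2649, 0.023]
tool_rot: [[0.964, 0.264, -0.001], [0.264, -0.964, 0.0], [-0.0, -0.001, -1.0]]
ft_force: [0.4, -0.1, 0.2]
grip_width: 0.0514
```

Request:
jog_arm --plan '[[[0,0,0,0,0,0],[0,0,0,0,0,0],[0,0,0,0,0,0],[0,0,0,0,0,0],[0,0,0,0,0,0],[0,0,0,0,0,0]]]' --grip -1 --squeeze 40

```text
time_s: 10.45
position: [0.5485, -0.2661, 0.0245]
tool_rot: [[0.965, 0.263, 0.002], [0.263, -0.965, -0.001], [0.002, 0.002, -1.0]]
ft_force: [0.9, 0.6, 6.0]
grip_width: 0.0149
```

Request:
jog_arm --plan '[[[0,0,-0.2,0,0,0],[0,0,-0.5,0,0,0],[0,0,-0.8,0,0,0],[0,0,0,0,0,0]]]'

```text
time_s: 10.85
position: [0.5493, -0.2668, 0.0873]
tool_rot: [[0.965, 0.263, 0.005], [0.263, -0.965, -0.004], [0.004, 0.005, -1.0]]
ft_force: [0.1, -0.6, -1.7]
grip_width: 0.015
```

Run:
```python
from h import *
from rig import vision,env
s=env.observe();print(s['position'],s['grip_width'],s['ft_force'],s['q'])
im,d=vision.get_image("scene");cv2.imwrite("pics/s7.png",cv2.resize(im[130:260,130:290][:,:,::-1],None,fx=4,fy=4))
im,d=vision.get_image("wrist");cv2.imwrite("pics/w7.png",im[:,:,::-1])
rows(s['position'],s['tool_rot'],np.r_[b2w(.078,0,.2)],22.3,14)
```

```text
[ 0.54934555 -0.2667861   0.08728721] 0.015014368633129752 [ 0.10321649 -0.58096953 -1.71041315] [-3.69951577e+01  3.51284796e+01  7.64095887e+01 -2.66129625e-03
  6.80731455e+01  3.77446505e+01]
total shift mm [  70.  -394.5 -114.6] rot deg [ 4.300e-01  8.000e-02 -9.704e+01]
[0.125, -0.704, -0.205, 0.004, 0.001, -0.806]
[0.209, -0.684, -0.204, 0.004, 0.001, -0.806]
[0.29, -0.654, -0.204, 0.004, 0.001, -0.806]
[0.367, -0.614, -0.203, 0.004, 0.001, -0.806]
[0.439, -0.566, -0.203, 0.004, 0.001, -0.806]
[0.504, -0.509, -0.203, 0.004, 0.001, -0.806]
[0.561, -0.444, -0.202, 0.004, 0.001, -0.806]
[0.611, -0.374, -0.202, 0.004, 0.001, -0.806]
[0.652, -0.297, -0.202, 0.004, 0.001, -0.806]
[0.683, -0.217, -0.202, 0.004, 0.001, -0.806]
[0.704, -0.133, -0.201, 0.004, 0.001, -0.806]
[0.715, -0.047, -0.201, 0.004, 0.001, -0.806]
[0.715, 0.04, -0.201, 0.004, 0.001, -0.806]
[0.705, 0.126, -0.201, 0.004, 0.001, -0.806]
```

View pics/s7.png

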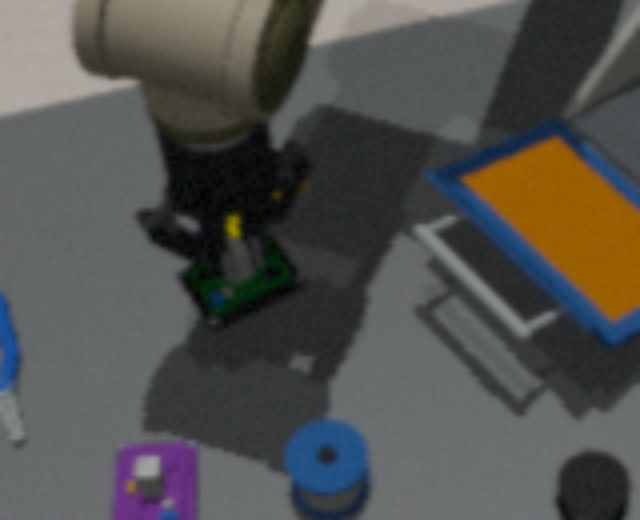

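View pics/w7.png

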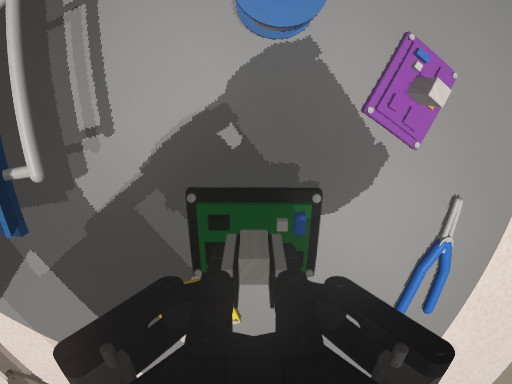

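The pallet is held level and square in the jaws. The underside is about 24.5 mm below the TCP. I'll raise it and carry it over the plate while turning 97°.

Request:
jog_arm --plan '[[[0,0,-0.4,0,0,0],[0,0,-0.7,0,0,0],[0,0,-0.7,0,0,0],[0,0,-0.6,0,0,0],[0,0,-0.4,0,0,0],[0,0,0,0,0,0]]]'

```text
time_s: 11.55
position: [0.5482, -0.266, 0.1959]
tool_rot: [[0.965, 0.263, 0.001], [0.263, -0.965, -0.001], [0.001, 0.001, -1.0]]
ft_force: [0.7, 0.1, -3.4]
grip_width: 0.0151
```

Run:
```python
from h import *
from rig import vision,env
s=env.observe();print(s['position'],s['grip_width'],s['ft_force'],s['q'])
rows(s['position'],s['tool_rot'],np.r_[b2w(.078,0,.2)],22.3,18)
```

```text
[ 0.5482129  -0.26597552  0.19590436] 0.015131599441956757 [ 0.67814094  0.14819017 -3.37276472] [-3.69996848e+01  2.92085325e+01  6.78801516e+01  4.42710466e-04
  8.28258901e+01  3.77437020e+01]
total shift mm [  70.4 -394.    -4.5] rot deg [ 9.000e-02  2.000e-02 -9.704e+01]
[0.098, -0.547, -0.006, 0.001, 0.0, -0.627]
[0.149, -0.536, -0.006, 0.001, 0.0, -0.627]
[0.198, -0.519, -0.006, 0.001, 0.0, -0.627]
[0.246, -0.498, -0.006, 0.001, 0.0, -0.627]
[0.292, -0.473, -0.006, 0.001, 0.0, -0.627]
[0.335, -0.443, -0.006, 0.001, 0.0, -0.627]
[0.375, -0.41, -0.006, 0.001, 0.0, -0.627]
[0.412, -0.373, -0.006, 0.001, 0.0, -0.627]
[0.445, -0.333, -0.006, 0.001, 0.0, -0.627]
[0.475, -0.289, -0.006, 0.001, 0.0, -0.627]
[0.5, -0.243, -0.006, 0.001, 0.0, -0.627]
[0.52, -0.195, -0.006, 0.001, 0.0, -0.627]
[0.537, -0.146, -0.006, 0.001, 0.0, -0.627]
[0.548, -0.095, -0.006, 0.001, 0.0, -0.627]
[0.554, -0.043, -0.006, 0.001, 0.0, -0.627]
[0.556, 0.01, -0.006, 0.001, 0.0, -0.627]
[0.552, 0.062, -0.006, 0.001, 0.0, -0.627]
[0.544, 0.113, -0.006, 0.001, 0.0, -0.627]
```

Request:
jog_arm --plan '[[[0.1,-0.55,0,0,0,-0.63],[0.15,-0.54,0,0,0,-0.63],[0.2,-0.52,0,0,0,-0.63],[0.25,-0.5,0,0,0,-0.63],[0.29,-0.47,0,0,0,-0.63],[0.34,-0.44,0,0,0,-0.63],[0.38,-0.41,0,0,0,-0.63],[0.41,-0.37,0,0,0,-0.63],[0.45,-0.33,0,0,0,-0.63]]]'

```text
time_s: 12.45
position: [0.5295, -0.0649, 0.193]
tool_rot: [[0.435, 0.9, -0.004], [0.9, -0.435, 0.001], [-0.0, -0.004, -1.0]]
ft_force: [0.5, 0.9, -3.4]
grip_width: 0.0152
```

Request:
jog_arm --plan '[[[0.48,-0.29,0,0,0,-0.63],[0.5,-0.24,0,0,0,-0.63],[0.52,-0.2,0,0,0,-0.63],[0.54,-0.15,0,0,0,-0.63],[0.55,-0.1,0,0,0,-0.63],[0.55,-0.04,0,0,0,-0.63],[0.56,0.01,0,0,0,-0.6],[0.55,0.06,0,0,0,-0.6],[0.54,0.11,0,0,0,-0.6],[0,0,0,0,0,0]]]'

```text
time_s: 13.45
position: [0.5102, 0.1353, 0.1932]
tool_rot: [[-0.378, 0.926, -0.004], [0.926, 0.378, 0.0], [0.002, -0.004, -1.0]]
ft_force: [0.6, -0.5, -2.3]
grip_width: 0.015
```

Run:
```python
from h import *
from rig import vision,env
s=env.observe();print(s['position'],s['grip_width'],s['ft_force'],s['q'],w2b(s['position']))
rows(s['position'],s['tool_rot'],np.r_[b2w(.078,0,.2)],22.3,1)
for n in("wrist","scene","top"):
    im,d=vision.get_image(n);ci=vision.camera_info(n);pickle.dump((im,d,ci),open(f"{n}8.pkl","wb"));cv2.imwrite(f"pics/{n}8.png",im[:,:,::-1])
```

```text
[0.51021158 0.13534618 0.19317348] 0.014969512125915378 [ 0.63999924 -0.46159806 -2.30045188] [ 1.97781452e+00  2.15049755e+01  8.14709055e+01  3.57857016e-02
  7.72526231e+01 -2.02257481e+01] [0.08131073 0.00101011 0.19317348]
total shift mm [-3.3  1.  -6.8] rot deg [-0.2  -0.11 -0.1 ]
[-0.082, 0.025, -0.171, -0.024, -0.013, -0.012]
```

View pics/wrist8.png

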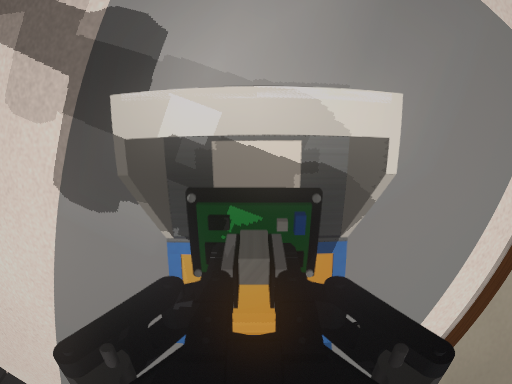

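View pics/top8.png

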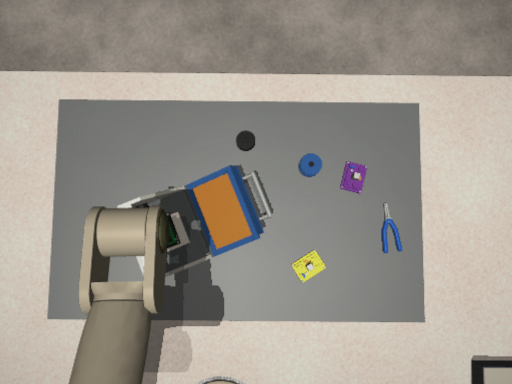

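View pics/scene8.png

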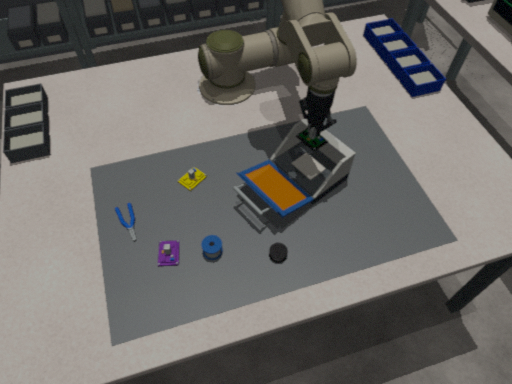

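The wrist view shows the pallet (cols 188–322) over the plate (cols 213–301), both centred near col 256, with only the plate's back part visible. I'll measure the offset in world coordinates.

```bash
python3 - <<'E'
from h import *
np.set_printoptions(suppress=True,precision=4)
im,d,ci=load("wrist8.pkl");P=wcloud(d,ci);B=w2b(P)
# plate pixels: lit and shaded; use z height & region
m=np.zeros((384,512),bool);m[138:188,205:310]=1
z=B[...,2]
for (u,v) in [(257,150),(257,175),(218,165),(296,165),(195,165),(320,165)]: print((u,v),im[v,u],B[v,u])
g=cv2.cvtColor(im,cv2.COLOR_RGB2GRAY).astype(int)
for v in (146,150,176,182): 
    r=g[v,195:320]; gr=np.diff(r); l=195+np.argmax(gr[:40]);rr=195+60+np.argmin(gr[60:]);print(v,l,rr)
col=g[130:190,257];print(col.tolist())
import itertools
# pallet frame corner screws
def ray(u,v,zz):
    dx=(u-ci['cx'])/ci['fx'];dy=(v-ci['cy'])/ci['fy'];th=np.hypot(dx,dy)
    r=np.array([dx/th*np.sin(th),dy/th*np.sin(th),np.cos(th)])
    Rm=R.from_rotvec(ci['rvec']).as_matrix();c=-Rm.T@np.asarray(ci['tvec']);w=Rm.T@r
    return w2b(c+w*(zz-c[2])/w[2])
for v in (146,150,176,182):
    r=g[v,195:320]; gr=np.diff(r); l=195+np.argmax(gr[:40]);rr=195+60+np.argmin(gr[60:]);print(v,ray(l+.5,v,.043),ray(rr+.5,v,.043))
for v in (137,138,139,140,141,142): print(v,ray(230,v,.043),ray(285,v,.043))
zu=.1932-.0245+.008
for uv in [(187,189),(322,189),(200,275),(312,275)]: print(uv,ray(*uv,zu))
E
python3 - <<'E'
import cv2
im=cv2.imread('pics/wrist8.png');cv2.imwrite('pics/w8c.png',cv2.resize(im[85:290,160:350],None,fx=3.9,fy=2.9,interpolation=2)[:600])
E
```

```text
(257, 150) [129 121 112] [ 0.1053 -0.0017  0.045 ]
(257, 175) [124 116 107] [ 0.0794 -0.0016  0.0454]
(218, 165) [123 116 107] [0.0899 0.0381 0.044 ]
(296, 165) [126 118 109] [ 0.0895 -0.0416  0.0434]
(195, 165) [70 70 68] [0.0893 0.0628 0.0404]
(320, 165) [73 72 69] [ 0.0894 -0.0671  0.0422]
146 211 301
150 211 301
176 212 300
182 212 299
[189, 189, 189, 188, 171, 126, 108, 107, 105, 106, 156, 196, 198, 198, 198, 198, 198, 195, 123, 122, 122, 122, 122, 121, 121, 121, 121, 121, 120, 120, 120, 119, 119, 119, 119, 119, 119, 119, 118, 118, 118, 118, 118, 117, 117, 117, 116, 116, 116, 116, 115, 116, 115, 115, 115, 115, 108, 80, 39, 39]
146 [0.1095 0.0442 0.043 ] [ 0.1092 -0.0467  0.043 ]
150 [0.1054 0.0443 0.043 ] [ 0.1051 -0.0468  0.043 ]
176 [0.0779 0.0444 0.043 ] [ 0.0776 -0.0468  0.043 ]
182 [0.0714 0.0447 0.043 ] [ 0.0711 -0.046   0.043 ]
137 [0.1184 0.0252 0.043 ] [ 0.1183 -0.0297  0.043 ]
138 [0.1174 0.0252 0.043 ] [ 0.1172 -0.0297  0.043 ]
139 [0.1163 0.0252 0.043 ] [ 0.1162 -0.0297  0.043 ]
140 [0.1153 0.0253 0.043 ] [ 0.1152 -0.0297  0.043 ]
141 [0.1143 0.0253 0.043 ] [ 0.1142 -0.0298  0.043 ]
142 [0.1133 0.0253 0.043 ] [ 0.1132 -0.0298  0.043 ]
(187, 189) [0.1088 0.0399 0.1767]
(322, 189) [ 0.1086 -0.0382  0.1767]
(200, 275) [0.049  0.037  0.1767]
(312, 275) [ 0.0487 -0.0369  0.1767]
```

View pics/w8c.png

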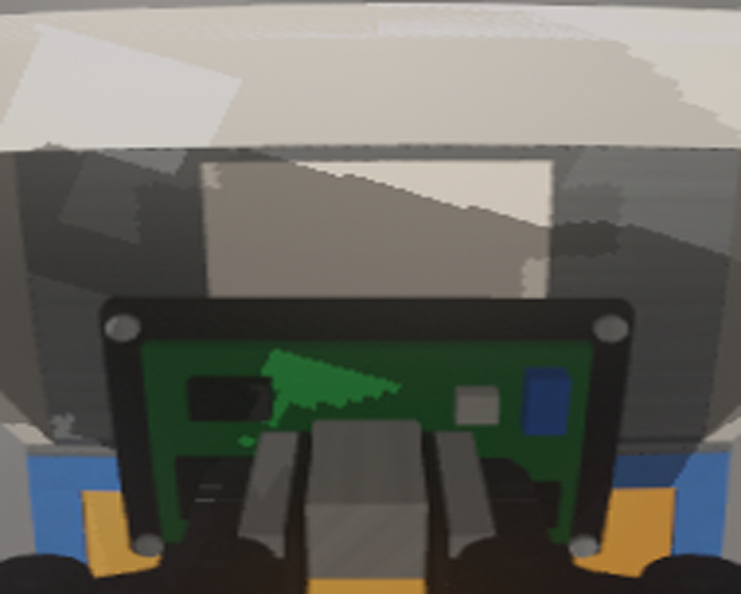

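Plate centre is at about (0.080,-0.0012) and pallet centre at about (0.0795,0.001) in box axes. I need a 2 mm shift in tool y, then a gentle descent.

Request:
jog_arm --plan '[[[0,0.05,0.3,0,0,0],[0,0,0.5,0,0,0],[0,0,0.5,0,0,0],[0,0,0.5,0,0,0],[0,0,0.5,0,0,0],[0,0,0.3,0,0,0],[0,0,0.2,0,0,0],[0,0,0.1,0,0,0],[0,0,0,0,0,0],[0,0,0,0,0,0]]]'

```text
time_s: 14.6
position: [0.5136, 0.134, 0.0797]
tool_rot: [[-0.373, 0.928, 0.001], [0.928, 0.373, 0.0], [-0.0, 0.001, -1.0]]
ft_force: [-0.9, 1.2, -2.1]
grip_width: 0.0149
```

Run:
```python
from h import *
from rig import vision,env
s=env.observe();print(s['position'],s['grip_width'],s['ft_force'],w2b(s['position']));print(s['tool_rot'])
rows(s['position'],s['tool_rot'],np.r_[b2w(.081,-.001,.0675)],22.3,1)
im,d=vision.get_image("scene");cv2.imwrite("pics/s9.png",cv2.resize(im[100:220,250:370][:,:,::-1],None,fx=5,fy=5))
```

```text
[0.51363963 0.13403264 0.07969927] 0.014859140116040215 [-0.86438808  1.17046513 -2.09142507] [ 0.07879463 -0.00166312  0.07969927]
[[-3.73447244e-01  9.27651013e-01  8.68208071e-04]
 [ 9.27651364e-01  3.73447381e-01  4.72661364e-06]
 [-3.19845382e-04  8.07159543e-04 -9.99999623e-01]]
total shift mm [ 2.2 -0.7 12.2] rot deg [ 0.05  0.02 -0.37]
[0.055, -0.017, 0.305, 0.005, 0.002, -0.043]
```

View pics/s9.png

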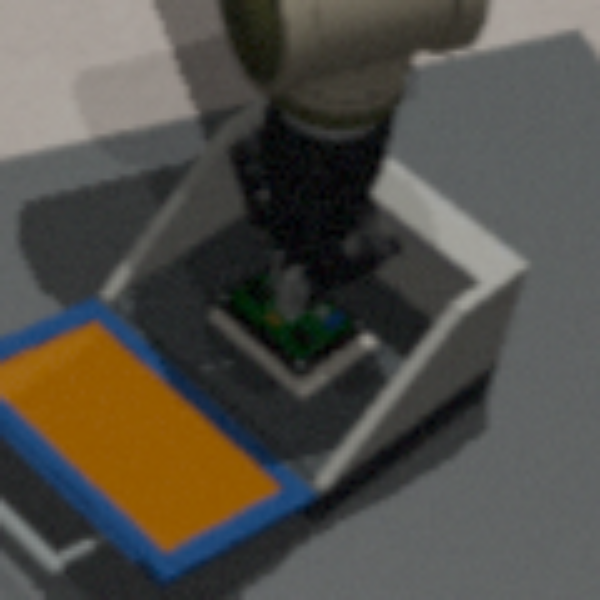

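Request:
jog_arm --plan '[[[0.05,0,0.06,0,0,0],[0,0,0.06,0,0,0],[0,0,0.05,0,0,0],[0,0,0.05,0,0,0],[0,0,0.03,0,0,0],[0,0,0,0,0,0]]]'

```text
time_s: 15.25
position: [0.5125, 0.136, 0.0691]
tool_rot: [[-0.374, 0.928, -0.0], [0.928, 0.374, 0.0], [0.0, -0.0, -1.0]]
ft_force: [-0.8, -0.0, -2.5]
grip_width: 0.0151
```

Request:
jog_arm --plan '[[[0,0,0.02,0,0,0],[0,0,0.02,0,0,0],[0,0,0,0,0,0]]]'

```text
time_s: 15.55
position: [0.5126, 0.136, 0.0677]
tool_rot: [[-0.374, 0.928, -0.0], [0.928, 0.374, 0.0], [0.0, -0.0, -1.0]]
ft_force: [0.8, 0.1, -3.2]
grip_width: 0.0151
```

Request:
jog_arm --plan '[[[0,0,0.02,0,0,0],[0,0,0.02,0,0,0],[0,0,0,0,0,0]]]'

```text
time_s: 15.85
position: [0.5127, 0.136, 0.0674]
tool_rot: [[-0.374, 0.927, 0.001], [0.927, 0.374, -0.0], [-0.001, 0.001, -1.0]]
ft_force: [-3.9, -0.7, 9.9]
grip_width: 0.0152
```

Contact: the force has risen to +10 N at z 0.0674, as predicted. I'll release.

Request:
jog_arm --plan '[[[0,0,0,0,0,0],[0,0,0,0,0,0],[0,0,0,0,0,0],[0,0,0,0,0,0],[0,0,0,0,0,0],[0,0,0,0,0,0]]]' --grip 0

```text
time_s: 16.45
position: [0.5126, 0.136, 0.0661]
tool_rot: [[-0.374, 0.928, -0.0], [0.928, 0.374, -0.0], [0.0, -0.0, -1.0]]
ft_force: [-0.8, -0.3, 0.1]
grip_width: 0.0432
```

Request:
jog_arm --plan '[[[0,0,-0.3,0,0,0],[0,0,-0.6,0,0,0],[0,0,-1,0,0,0],[0,0,-1,0,0,0],[0,0,-1,0,0,0],[0,0,-0.5,0,0,0],[0,0,0,0,0,0]]]'

```text
time_s: 17.15
position: [0.5135, 0.1361, 0.246]
tool_rot: [[-0.374, 0.927, 0.007], [0.928, 0.374, 0.0], [-0.002, 0.007, -1.0]]
ft_force: [0.1, 0.8, -0.5]
grip_width: 0.0425
```

Run:
```python
from h import *
from rig import vision,env
np.set_printoptions(suppress=True,precision=4)
s=env.observe();print(s['position'],s['grip_width'],s['ft_force'],w2b(s['position']))
for n in("wrist","scene"):
    im,d=vision.get_image(n);ci=vision.camera_info(n);pickle.dump((im,d,ci),open(f"{n}10.pkl","wb"));cv2.imwrite(f"pics/{n}10.png",im[:,:,::-1])
    P=wcloud(d,ci) if n=="wrist" else cloud(im,d,ci);B=w2b(P);z=B[...,2]
    near=(abs(B[...,0]-.08)<.06)&(abs(B[...,1])<.08)
    hsv=cv2.cvtColor(im,cv2.COLOR_RGB2HSV)
    g=near&(hsv[...,0]>45)&(hsv[...,0]<80)&(hsv[...,1]>90)&(z>.04);print(n,"green",g.sum(),cv2.minAreaRect((B[g][:,:2]*1000).astype(np.float32)))
    p=near&(z>.083)&(z<.093);print("post",np.nanmedian(B[p],0),p.sum(),np.percentile(B[p],[3,97],axis=0)[:,:2].tolist())
    a=near&(z>.047)&(z<.056)&(hsv[...,2]<60);print("frame",np.percentile(B[a],[1,99],axis=0).tolist())
```

```text
[0.5135 0.1361 0.246 ] 0.04250045286663909 [ 0.1033  0.8157 -0.5206] [ 0.0808 -0.0023  0.246 ]
wrist green 333 ((78.81845092773438, 0.3154029846191406), (44.395145416259766, 65.76983642578125), 0.4155409634113312)
post [ 0.0797 -0.0002  0.0866] 226 [[0.07192278893882359, -0.007564775957276189], [0.08704433022527619, 0.007148734806735121]]
frame [[0.05029051770858081, -0.038252054309022794, 0.04817345226846439], [0.10746685769266677, 0.03901698088301779, 0.05591971558224323]]
scene green 219 ((69.28949737548828, -3.7067298889160156), (57.049869537353516, 122.86576080322266), 2.9405767917633057)
post [ 0.0744 -0.0002  0.0872] 22 [[0.06997208811214134, -0.007960655069974945], [0.08439081264862953, 0.0076063399776193814]]
frame [[0.044753679706060215, -0.03967310913363998, 0.047381575024243054], [0.10063400925905325, 0.04054490183558552, 0.05595964841887763]]
```

View pics/wrist10.png

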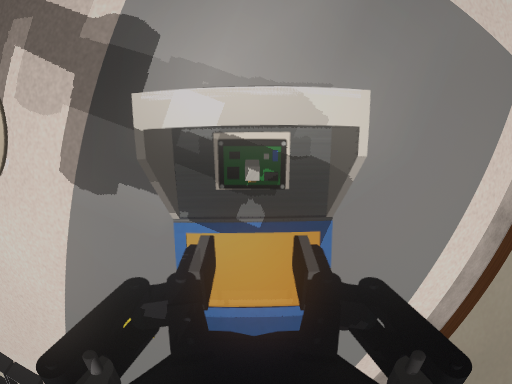

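Run:
```python
from h import *
im,d,ci=load("wrist10.pkl")
cv2.imwrite("pics/w10c.png",cv2.resize(im[120:205,195:305][:,:,::-1],None,fx=7,fy=7,interpolation=2))
def ray(u,v,zz):
    dx=(u-ci['cx'])/ci['fx'];dy=(v-ci['cy'])/ci['fy'];th=np.hypot(dx,dy)
    r=np.array([dx/th*np.sin(th),dy/th*np.sin(th),np.cos(th)])
    Rm=R.from_rotvec(ci['rvec']).as_matrix();c=-Rm.T@np.asarray(ci['tvec']);w=Rm.T@r
    return np.round(w2b(c+w*(zz-c[2])/w[2]),4)
g=cv2.cvtColor(im,cv2.COLOR_RGB2GRAY)
print(g[126:145,250].tolist());print(g[180:198,235].tolist());print(g[165,205:225].tolist(),g[165,280:297].tolist())
```

```text
[86, 100, 102, 103, 102, 102, 175, 195, 195, 195, 194, 194, 168, 86, 66, 69, 58, 58, 57]
[49, 49, 49, 48, 46, 36, 33, 33, 52, 66, 50, 49, 55, 61, 60, 61, 62, 61]
[55, 55, 55, 54, 54, 54, 55, 55, 55, 74, 104, 112, 112, 70, 41, 41, 41, 42, 46, 52] [52, 45, 44, 44, 46, 66, 121, 143, 139, 113, 67, 68, 67, 67, 67, 66, 67]
```

View pics/w10c.png

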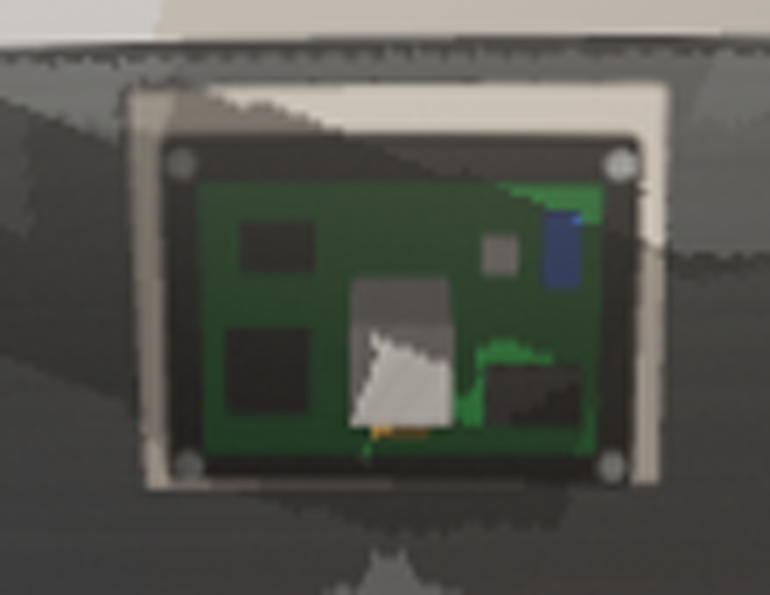

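Run:
```python
from h import *
im,d,ci=load("wrist10.pkl")
def ray(u,v,zz):
    dx=(u-ci['cx'])/ci['fx'];dy=(v-ci['cy'])/ci['fy'];th=np.hypot(dx,dy)
    r=np.array([dx/th*np.sin(th),dy/th*np.sin(th),np.cos(th)])
    Rm=R.from_rotvec(ci['rvec']).as_matrix();c=-Rm.T@np.asarray(ci['tvec']);w=Rm.T@r
    return np.round(w2b(c+w*(zz-c[2])/w[2]),4)
c=lambda u,v:(195+u/7-.5,120+v/7-.5)
print("plate",[ray(*c(*k),.043) for k in((127,85),(667,85),(147,488),(660,486))])
print("pallet",[ray(*c(*k),.051) for k in((162,133),(638,133),(168,482),(632,482))])
```

```text
plate [array([0.1181, 0.0455, 0.043 ]), array([ 0.1175, -0.0445,  0.043 ]), array([0.0471, 0.0449, 0.043 ]), array([ 0.0469, -0.0451,  0.043 ])]
pallet [array([0.1111, 0.0389, 0.051 ]), array([ 0.1106, -0.0388,  0.051 ]), array([0.0509, 0.0402, 0.051 ]), array([ 0.0504, -0.0392,  0.051 ])]
```

The pallet is centred within about 2 mm of the plate and square. Now I'll return to the bar.

Run:
```python
from h import *
from rig import env
s=env.observe()
rows(s['position'],s['tool_rot'],np.array([.6145,-.108,.22]),-67.7,14)
```

```text
total shift mm [-264.5    3.6   22.2] rot deg [ 1.000e-02 -0.000e+00  8.965e+01]
[-0.472, 0.006, 0.04, 0.0, -0.0, 0.745]
[-0.469, 0.059, 0.04, 0.0, -0.0, 0.745]
[-0.459, 0.111, 0.04, 0.0, -0.0, 0.745]
[-0.444, 0.162, 0.04, 0.0, -0.0, 0.745]
[-0.423, 0.21, 0.04, 0.0, -0.0, 0.745]
[-0.397, 0.256, 0.04, 0.0, -0.0, 0.745]
[-0.366, 0.299, 0.04, 0.0, -0.0, 0.745]
[-0.33, 0.338, 0.04, 0.0, -0.0, 0.745]
[-0.291, 0.372, 0.04, 0.0, -0.0, 0.745]
[-0.247, 0.402, 0.04, 0.0, -0.0, 0.745]
[-0.201, 0.428, 0.04, 0.0, -0.0, 0.745]
[-0.152, 0.447, 0.04, 0.0, -0.0, 0.745]
[-0.101, 0.461, 0.04, 0.0, -0.0, 0.745]
[-0.049, 0.47, 0.04, 0.0, -0.0, 0.745]
```

Request:
jog_arm --plan '[[[-0.47,0.01,0.04,0,0,0.75],[-0.47,0.06,0.04,0,0,0.75],[-0.46,0.11,0.04,0,0,0.75],[-0.44,0.16,0.04,0,0,0.75],[-0.42,0.21,0.04,0,0,0.75],[-0.4,0.26,0.04,0,0,0.75],[-0.37,0.3,0.04,0,0,0.74],[-0.33,0.34,0.04,0,0,0.74]]]' --grip -0.1

```text
time_s: 18.05
position: [0.5706, -0.0042, 0.2277]
tool_rot: [[0.496, 0.868, -0.003], [0.868, -0.496, 0.001], [-0.001, -0.003, -1.0]]
ft_force: [0.7, 0.0, 0.4]
grip_width: 0.0387
```

Request:
jog_arm --plan '[[[-0.29,0.37,0.04,0,0,0.74],[-0.25,0.4,0.04,0,0,0.74],[-0.2,0.43,0.04,0,0,0.74],[-0.15,0.45,0.04,0,0,0.74],[-0.1,0.46,0.04,0,0,0.74],[-0.05,0.47,0.04,0,0,0.74],[0,0,0,0,0,0],[0,0,0,0,0,0]]]'

```text
time_s: 18.85
position: [0.6142, -0.1079, 0.2185]
tool_rot: [[0.924, 0.383, -0.002], [0.383, -0.924, 0.001], [-0.002, -0.002, -1.0]]
ft_force: [-0.5, 0.1, 0.8]
grip_width: 0.0385
```

Run:
```python
from h import *
from rig import env,vision
np.set_printoptions(suppress=True,precision=4)
s=env.observe();print(s['position'],w2b(s['position']),s['grip_width'])
rows(s['position'],s['tool_rot'],np.array([.6145,-.108,.22]),-67.7,1)
im,d=vision.get_image("wrist");ci=vision.camera_info("wrist");cv2.imwrite("pics/w11.png",im[:,:,::-1])
B=w2b(wcloud(d,ci));m=(abs(B[...,0]+.18)<.02)&(abs(B[...,1])<.05)&(B[...,2]>.075)&(B[...,2]<.1)
print("bar",np.median(B[m],0),np.percentile(B[m],[3,97],axis=0),m.sum())
```

```text
[ 0.6142 -0.1079  0.2185] [-0.1831 -0.0029  0.2185] 0.038532936799976575
total shift mm [ 0.2  0.3 -1.5] rot deg [-0.11  0.1   0.2 ]
[0.006, 0.006, -0.038, -0.013, 0.012, 0.023]
bar [-0.1792 -0.0036  0.0911] [[-0.185  -0.0474  0.0878]
 [-0.1742  0.0466  0.093 ]] 1197
```

View pics/w11.png

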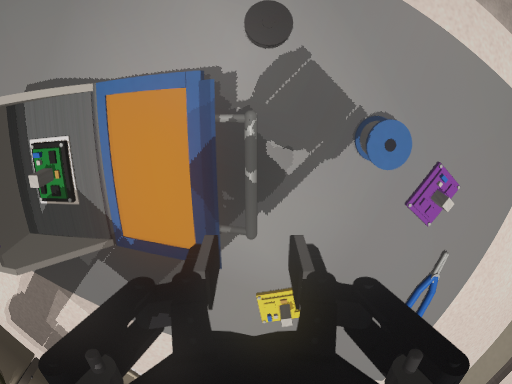

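Request:
jog_arm --plan '[[[0,-0.08,0.5,0,0,0],[0,0,0.7,0,0,0],[0,0,0.7,0,0,0],[0,0,0.7,0,0,0],[0,0,0.5,0,0,0],[0,0,0.4,0,0,0],[0,0,0,0,0,0]]]'

```text
time_s: 19.6
position: [0.614, -0.1055, 0.0789]
tool_rot: [[0.924, 0.383, 0.002], [0.383, -0.924, -0.002], [0.001, 0.002, -1.0]]
ft_force: [2.7, -3.7, -1.1]
grip_width: 0.0387
```

Request:
jog_arm --plan '[[[0,0,0,0,0,0],[0,0,0,0,0,0],[0,0,0,0,0,0],[0,0,0,0,0,0],[0,0,0,0,0,0]]]' --grip -1 --squeeze 25

```text
time_s: 20.1
position: [0.6133, -0.1047, 0.0798]
tool_rot: [[0.924, 0.381, -0.0], [0.381, -0.924, 0.001], [-0.0, -0.001, -1.0]]
ft_force: [-0.7, 1.6, 0.9]
grip_width: 0.0107
```

```bash
python3 arc.py 2.13 0.0 27
```

```text
tcp box [-0.1799 -0.0032  0.0798] f [-0.7  1.6  0.9] 0.01068588334662181
bar z-tcp z at start 0.009 x diff -0.0027
[0, np.float64(-0.11), np.float64(-0.36), 0, 0, 0] 2.05
[0, np.float64(-0.14), np.float64(-0.35), 0, 0, 0] 1.97
[0, np.float64(-0.16), np.float64(-0.33), 0, 0, 0] 1.89
[0, np.float64(-0.19), np.float64(-0.32), 0, 0, 0] 1.81
[0, np.float64(-0.22), np.float64(-0.3), 0, 0, 0] 1.74
[0, np.float64(-0.24), np.float64(-0.29), 0, 0, 0] 1.66
[0, np.float64(-0.26), np.float64(-0.27), 0, 0, 0] 1.58
[0, np.float64(-0.28), np.float64(-0.25), 0, 0, 0] 1.5
[0, np.float64(-0.3), np.float64(-0.22), 0, 0, 0] 1.42
[0, np.float64(-0.32), np.float64(-0.2), 0, 0, 0] 1.34
[0, np.float64(-0.33), np.float64(-0.17), 0, 0, 0] 1.26
[0, np.float64(-0.34), np.float64(-0.15), 0, 0, 0] 1.18
[0, np.float64(-0.35), np.float64(-0.12), 0, 0, 0] 1.1
[0, np.float64(-0.36), np.float64(-0.09), 0, 0, 0] 1.03
[0, np.float64(-0.37), np.float64(-0.06), 0, 0, 0] 0.95
[0, np.float64(-0.37), np.float64(-0.03), 0, 0, 0] 0.87
[0, np.float64(-0.37), np.float64(-0.0), 0, 0, 0] 0.79
[0, np.float64(-0.37), np.float64(0.03), 0, 0, 0] 0.71
[0, np.float64(-0.37), np.float64(0.06), 0, 0, 0] 0.63
[0, np.float64(-0.36), np.float64(0.08), 0, 0, 0] 0.55
[0, np.float64(-0.36), np.float64(0.11), 0, 0, 0] 0.47
[0, np.float64(-0.35), np.float64(0.14), 0, 0, 0] 0.39
[0, np.float64(-0.33), np.float64(0.17), 0, 0, 0] 0.32
[0, np.float64(-0.32), np.float64(0.19), 0, 0, 0] 0.24
[0, np.float64(-0.3), np.float64(0.22), 0, 0, 0] 0.16
[0, np.float64(-0.28), np.float64(0.24), 0, 0, 0] 0.08
[0, np.float64(-0.26), np.float64(0.26), 0, 0, 0] 0.0
```

Request:
jog_arm --plan '[[[0,-0.11,-0.36,0,0,0],[0,-0.14,-0.35,0,0,0],[0,-0.16,-0.33,0,0,0],[0,-0.19,-0.32,0,0,0],[0,-0.22,-0.3,0,0,0],[0,-0.24,-0.29,0,0,0],[0,-0.26,-0.27,0,0,0],[0,-0.28,-0.25,0,0,0],[0,-0.3,-0.22,0,0,0]]]'

```text
time_s: 21.0
position: [0.5853, -0.0372, 0.1912]
tool_rot: [[0.925, 0.38, 0.006], [0.38, -0.925, -0.007], [0.003, 0.009, -1.0]]
ft_force: [0.1, -13.4, 11.7]
grip_width: 0.0105
```

```bash
python3 arc.py 1.42 0.0 18 | head -3
```

```text
tcp box [-0.1068 -0.003   0.1912] f [  0.1 -13.4  11.7] 0.01053464674557313
bar z-tcp z at start 0.0049 x diff 0.0001
[0, np.float64(-0.32), np.float64(-0.2), 0, 0, 0] 1.34
```

Request:
jog_arm --plan '[[[0,-0.34,-0.17,0,0,0],[0,-0.34,-0.15,0,0,0],[0,-0.35,-0.12,0,0,0],[0,-0.36,-0.1,0,0,0]]]'

```text
time_s: 21.4
position: [0.5655, 0.0139, 0.216]
tool_rot: [[0.925, 0.379, 0.014], [0.379, -0.925, -0.008], [0.01, 0.013, -1.0]]
ft_force: [-1.6, -15.8, 34.1]
grip_width: 0.0105
```

```bash
python3 arc.py 1.1 0.0 18 | head -3
python3 - <<'E'
from h import *
from rig import vision
im,d=vision.get_image("scene");cv2.imwrite("pics/s12.png",cv2.resize(im[60:240,200:400][:,:,::-1],None,fx=3,fy=3))
im,d=vision.get_image("wrist");cv2.imwrite("pics/w12.png",im[:,:,::-1])
E
```

```text
tcp box [-0.0521 -0.0041  0.216 ] f [ -1.6 -15.8  34.1] 0.01048199572897705
bar z-tcp z at start 0.0057 x diff -0.0001
[0, np.float64(-0.28), np.float64(-0.07), 0, 0, 0] 1.04
```

View pics/s12.png

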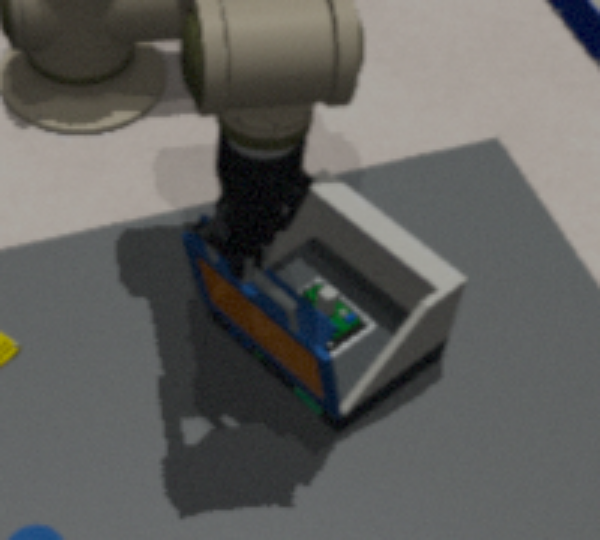

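View pics/w12.png

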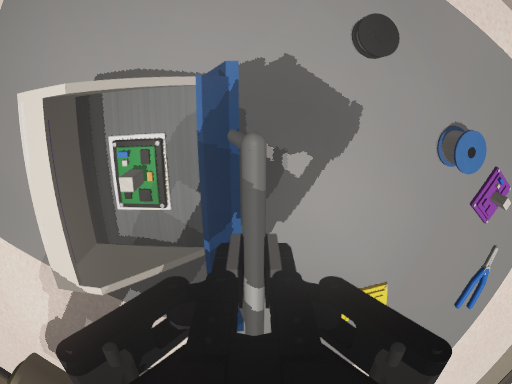

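The flap follows, but the grip has slipped to about 5 mm from the tips and there is a 34 N vertical load. The flap stays where left, so I'll re-seat the grip.

Request:
jog_arm --plan '[[[0,0,0,0,0,0],[0,0,0,0,0,0],[0,0,0,0,0,0],[0,0,0.1,0,0,0],[0,0,0,0,0,0]]]' --grip -0.4

```text
time_s: 22.0
position: [0.5629, 0.0167, 0.204]
tool_rot: [[0.925, 0.381, -0.002], [0.381, -0.925, 0.0], [-0.002, -0.001, -1.0]]
ft_force: [0.4, -0.1, -0.6]
grip_width: 0.0259
```

Run:
```python
from h import *
from rig import env,vision
np.set_printoptions(suppress=True,precision=4)
s=env.observe();print(s['position'],w2b(s['position']),s['grip_width'],s['ft_force'])
im,d=vision.get_image("wrist");ci=vision.camera_info("wrist");cv2.imwrite("pics/w13.png",im[:,:,::-1])
B=w2b(wcloud(d,ci));m=(abs(B[...,0]+.05)<.03)&(B[...,1]>-.06)&(B[...,1]<-.02)&(B[...,2]>.21)
print("bar",np.median(B[m],0),np.percentile(B[m],[3,97],axis=0),m.sum())
```

```text
[0.5629 0.0167 0.204 ] [-0.0485 -0.0027  0.204 ] 0.025852252085873315 [ 0.4285 -0.1457 -0.6306]
bar [-0.05   -0.0224  0.2923] [[-0.0673 -0.0576  0.2244]
 [-0.0296 -0.0201  0.3056]] 5401
```

View pics/w13.png

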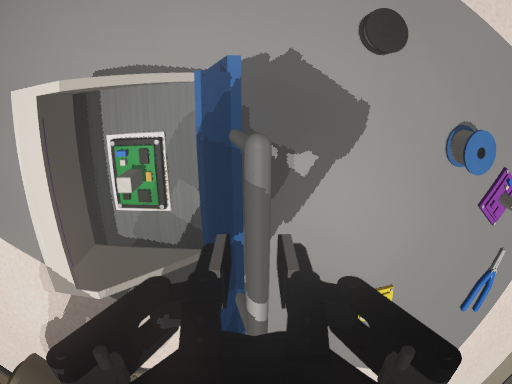

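Re-seated: the bar is centred between the pads at col 257. From here I'll push with the outer finger and the bar only caged, so there is no radial load.

```bash
cat > push.py <<'E'
from h import *
from rig import env
import sys
t0,t1,n=float(sys.argv[1]),float(sys.argv[2]),int(sys.argv[3])
s=env.observe();b=w2b(s['position']);print("tcp",b.round(4),s['ft_force'].round(1))
cur=b
for th in np.linspace(t0,t1,n+1)[1:]:
    al=np.deg2rad(47)-th;t=np.array([.010+.189*np.sin(al),0,.04+.189*np.cos(al)-.016])
    d=t-cur;print([0,round(float(-d[0]/.04),2),round(float(-d[2]/.04),2),0,0,0],round(th,2),t.round(3));cur=t
E
python3 push.py 1.10 0 16
```

```text
tcp [-0.0486 -0.0028  0.2043] [-0.6  0.2  0.2]
[0, -0.48, -0.11, 0, 0, 0] 1.03 [-0.03   0.     0.209]
[0, -0.32, -0.06, 0, 0, 0] 0.96 [-0.017  0.     0.211]
[0, -0.32, -0.03, 0, 0, 0] 0.89 [-0.004  0.     0.212]
[0, -0.32, -0.01, 0, 0, 0] 0.82 [0.009 0.    0.213]
[0, -0.32, 0.01, 0, 0, 0] 0.76 [0.022 0.    0.213]
[0, -0.32, 0.03, 0, 0, 0] 0.69 [0.035 0.    0.211]
[0, -0.32, 0.05, 0, 0, 0] 0.62 [0.048 0.    0.209]
[0, -0.32, 0.08, 0, 0, 0] 0.55 [0.06  0.    0.206]
[0, -0.31, 0.1, 0, 0, 0] 0.48 [0.073 0.    0.202]
[0, -0.3, 0.12, 0, 0, 0] 0.41 [0.085 0.    0.198]
[0, -0.29, 0.14, 0, 0, 0] 0.34 [0.097 0.    0.192]
[0, -0.28, 0.16, 0, 0, 0] 0.28 [0.108 0.    0.186]
[0, -0.27, 0.18, 0, 0, 0] 0.21 [0.119 0.    0.178]
[0, -0.26, 0.2, 0, 0, 0] 0.14 [0.129 0.    0.171]
[0, -0.24, 0.21, 0, 0, 0] 0.07 [0.139 0.    0.162]
[0, -0.23, 0.23, 0, 0, 0] 0.0 [0.148 0.    0.153]
```

Request:
jog_arm --plan '[[[0,-0.48,-0.11,0,0,0],[0,-0.32,-0.06,0,0,0],[0,-0.32,-0.03,0,0,0],[0,-0.32,-0.01,0,0,0],[0,-0.32,0.01,0,0,0],[0,-0.32,0.03,0,0,0],[0,-0.32,0.05,0,0,0],[0,-0.32,0.08,0,0,0]]]'

```text
time_s: 22.85
position: [0.5214, 0.1182, 0.2063]
tool_rot: [[0.925, 0.381, -0.0], [0.381, -0.925, 0.0], [0.0, -0.0, -1.0]]
ft_force: [0.7, -0.7, 1.2]
grip_width: 0.0259
```

```bash
python3 push.py .55 0 8
python3 - <<'E'
from h import *
from rig import vision
im,d=vision.get_image("wrist");cv2.imwrite("pics/w14.png",im[:,:,::-1])
E
```

```text
tcp [ 0.0612 -0.0028  0.2063] [ 0.7 -0.7  1.2]
[0, -0.29, 0.1, 0, 0, 0] 0.48 [0.073 0.    0.202]
[0, -0.3, 0.12, 0, 0, 0] 0.41 [0.085 0.    0.198]
[0, -0.29, 0.14, 0, 0, 0] 0.34 [0.097 0.    0.192]
[0, -0.28, 0.16, 0, 0, 0] 0.28 [0.108 0.    0.186]
[0, -0.27, 0.18, 0, 0, 0] 0.21 [0.119 0.    0.178]
[0, -0.26, 0.2, 0, 0, 0] 0.14 [0.129 0.    0.171]
[0, -0.24, 0.21, 0, 0, 0] 0.07 [0.139 0.    0.162]
[0, -0.23, 0.23, 0, 0, 0] 0.0 [0.148 0.    0.153]
```

View pics/w14.png

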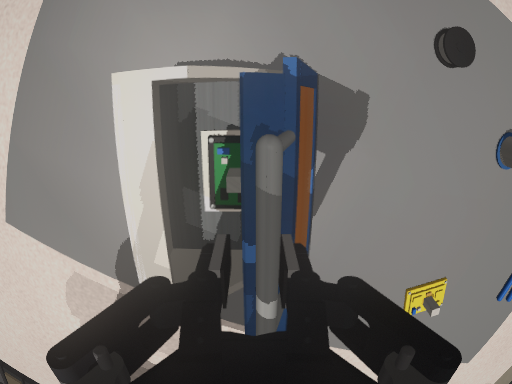

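The bar is following on the outer finger at cols 270–290. I'll carry on.

Request:
jog_arm --plan '[[[0,-0.29,0.1,0,0,0],[0,-0.3,0.12,0,0,0],[0,-0.29,0.14,0,0,0],[0,-0.28,0.15,0,0,0],[0,-0.27,0.16,0,0,0],[0,-0.26,0.18,0,0,0],[0,-0.24,0.2,0,0,0],[0,-0.15,0.15,0,0,0],[0,0,0,0,0,0]]]'

```text
time_s: 23.8
position: [0.4894, 0.1948, 0.1576]
tool_rot: [[0.924, 0.382, -0.002], [0.382, -0.924, 0.0], [-0.002, -0.001, -1.0]]
ft_force: [0.6, 0.1, 0.8]
grip_width: 0.0257
```

```bash
cat > ang.py <<'E'
from h import *
from rig import vision,env
import sys
s=env.observe();print("tcp",w2b(s['position']).round(4),s['ft_force'].round(1),s['time_s'])
for n in sys.argv[2:]:
    im,d=vision.get_image(n);ci=vision.camera_info(n);cv2.imwrite(f"pics/{n}_{sys.argv[1]}.png",im[:,:,::-1])
    B=w2b(wcloud(d,ci) if n=="wrist" else cloud(im,d,ci));hsv=cv2.cvtColor(im,cv2.COLOR_RGB2HSV)
    m=(hsv[...,0]<20)&(hsv[...,1]>140)&(abs(B[...,1])<.1)&(B[...,2]>.04)&(B[...,2]<.16);m=cv2.erode(m.astype(np.uint8),np.ones((3,3)))>0
    q=B[m]
    if len(q)>50:
        c=q.mean(0);u,sv,vt=np.linalg.svd(q-c,full_matrices=False);nn=vt[2]
        print(n,len(q),"lean",np.rad2deg(np.arctan2(abs(nn[2]),abs(nn[0]))).round(2),"theta",round(np.deg2rad(47)-np.arctan2(abs(nn[2]),abs(nn[0])),3))
E
python3 ang.py 15 wrist scene top
```

```text
tcp [ 0.1442 -0.0023  0.1576] [0.6 0.1 0.8] 23.8
wrist 8714 lean 46.81 theta 0.003
scene 1427 lean 46.79 theta 0.004
top 1969 lean 46.61 theta 0.007
```

View pics/wrist_15.png

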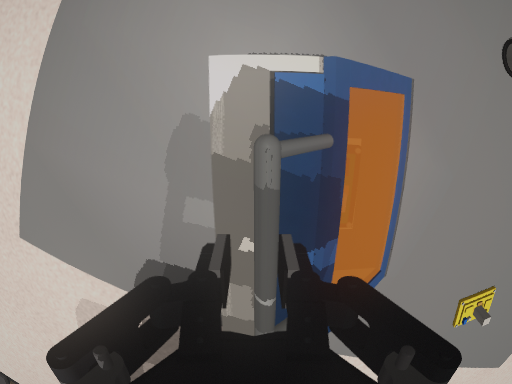

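The flap measures 0.003–0.007 rad. I'll give it one more small push to confirm the stop.

Request:
jog_arm --plan '[[[0,-0.08,0.04,0,0,0],[0,-0.08,0.04,0,0,0],[0,-0.05,0.02,0,0,0],[0,0,0,0,0,0],[0,0,0,0,0,0]]]'

```text
time_s: 24.45
position: [0.4897, 0.197, 0.1569]
tool_rot: [[0.925, 0.379, 0.007], [0.379, -0.925, -0.01], [0.003, 0.012, -1.0]]
ft_force: [2.3, -28.4, 14.3]
grip_width: 0.0258
```

The stop is solid (28 N reaction). I'll back off, open a little wider and rise clear.

Request:
jog_arm --plan '[[[0,0.15,-0.05,0,0,0],[0,0.18,0,0,0,0],[0,0,0,0,0,0],[0,0,0,0,0,0]]]'

```text
time_s: 24.85
position: [0.4918, 0.1897, 0.1563]
tool_rot: [[0.925, 0.381, -0.001], [0.381, -0.925, 0.0], [-0.0, -0.0, -1.0]]
ft_force: [-0.2, 0.6, -0.1]
grip_width: 0.0256
```

Request:
jog_arm --plan '[[[0,0,0,0,0,0],[0,0,0,0,0,0],[0,0,-0.4,0,0,0],[0,0,-0.8,0,0,0],[0,0,-1,0,0,0],[0,0,-1,0,0,0],[0,0,0,0,0,0]]]' --grip 0

```text
time_s: 25.55
position: [0.4934, 0.1901, 0.2897]
tool_rot: [[0.924, 0.381, 0.01], [0.381, -0.924, 0.002], [0.01, 0.002, -1.0]]
ft_force: [0.8, -0.4, -0.1]
grip_width: 0.0424
```

```bash
python3 ang.py 16 wrist scene top
```

```text
tcp [ 0.1384 -0.0042  0.2897] [ 0.8 -0.4 -0.1] 25.55
wrist 5871 lean 46.95 theta 0.001
scene 1386 lean 46.95 theta 0.001
top 2025 lean 46.79 theta 0.004
```

View pics/wrist_16.png

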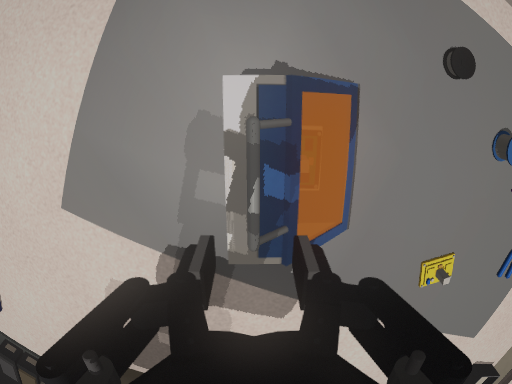

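View pics/scene_16.png

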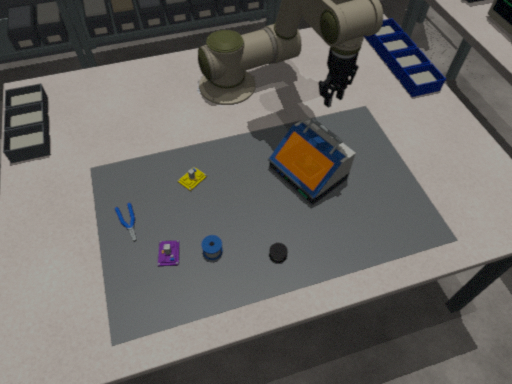

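The flap is shut (0.001–0.004 rad), the gripper is clear, and the spools and pliers are at their starting pixels. I'll hand in.

```bash
python3 -c "
from rig import close_job
print(close_job())"
```

```text
the job is handed in; nothing more can be done
None
```

I pulled the flap fully down by its rail, set the pallet on the white plate, let go, and pushed the flap shut. The job was handed in at about 26 s of the 72 s allowed, and it reported no verdict.

- **Flap down:** all three cameras measured it at about 15° above level, which is its stop at 2.13 rad.
- **Pallet:** after release it lay within about 2 mm of the plate's centre and within about 0.5° of square. I could not measure it again behind the shut flap; the last view past the half-closed flap showed it still in place.
- **Flap shut:** it measured 0.001–0.004 rad in all three cameras. The gripper was clear of everything, and the spools, pliers and look-alikes showed at their starting pixels.
- **What disagreed:** the cameras differed by 2–5 mm on the plate and pallet positions, so I placed the pallet by the wrist view.
- **What went wrong:** while closing the flap the grip on the rail slipped about 4 mm, with up to 34 N on the wrist. I let go, took hold again lower on the fingers, and pushed the rail shut without clamping it.

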